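# Lock the levelling screw of a model stand

### The arm

A 6-joint arm with a two-finger parallel gripper is mounted at the origin on the work surface. World frame = base frame: x ahead of the robot, y to its left, z up, the work surface at z = 0. Lengths are in mm, angles in rad, forces in N, time in s.
With the tool pointing down it reaches from about 250 to 800 mm from the base axis. Payload 8.5 kg.
Tool frame: the origin (TCP) lies at the very end of the fingers, on their centre line; the grasp point (between the pads) lies 19 mm behind it; z points along the fingers, x is the direction in which the jaws open and shut, and the axes are right-handed (so a half turn about z gives the same grasp; the last joint's range is limited). The gripper opens to 85 mm and grips with 20 to 120 N. Pads are 22 mm wide; open, the fingers measure 114 mm over their backs; the gripper's body (76 mm by 85 mm) begins 54 mm behind the grasp point. The pads swing forward as they close: fully open they stand 13 mm farther back than shut.
Start: joints at [1.287, 0.238, -0.013, 1.319, 0, 1.571], TCP at [146.989, 503.957, 231.276] pointing down, gripper open.
Joint ranges: [-2.66, 2.66], [-1.03, 1.9], [-1.14, 1.46], [-1.82, 2.27], [-1.45, 1.34], [-3.14, 3.14]. Speed limits (rad/s): [2.22, 2.22, 2.79, 3.14, 3.14, 3.14].

### API

Orientations are given as a unit quaternion [x, y, z, w].
In Python, from cell import manip gives the robot as it stands.
- The arm moves only by the tool play_rows, never from a script. Its argument "commands" is a list of rows, each a list of 4 numbers: the shift along the tool's x, y, z scaled (see below), then the turn about the tool's z scaled (see below). In form: [[x, y, z, yaw], ...]. A call has 1 to 8 rows; each row is the pose to reach, as a shift and turn from the pose commanded when the call began, along the tool's axes at that moment, turning the shorter way round; what a row does not reach only later rows make up. The controller multiplies each number of a shift by 0.5 m and each number of a turn by pi rad. A row lasts 1/12 s, in which the tool goes at most 41.7 mm and 7.16 degrees, less where a joint would pass 70% of its speed; a pose out of reach is approached as far as the arm can. A call with a number of a shift or a turn outside -1 to 1 is refused whole. A call with a gripper value outside its range is refused whole. "grip" is the opening, from -1 (shut) to 1 (fully open), so that 0 is half open, set as the call begins (left out, the last holds). The fingers move at their own pace and stop on an object; the grip force is fixed at half the most. Time passes only in rows, so rows that repeat a pose let the fingers close. It gives the time, the measured TCP pose, the force and the opening at its end, in the units of the state.
- manip.state(): the state, without advancing time (a new reading comes with each control period).
- manip.get_image(name): name is "scene" or "top" or "wrist"; returns a dict with "color" (400x640x3 uint8, blue, green, red), "fovy" (degrees; the focal length in pixels is half the picture's height over the tangent of half this angle, whatever the lens; pixels are square), "cx", "cy" (the principal point, pixels), "view" (4x4, takes a point from world to camera coordinates); the wrist camera has in their place "tool_from_camera" (4x4, takes a point from camera to tool coordinates, whose origin is the TCP and whose axes are the tool frame's). Camera axes: x right, y up, looking along -z (the intrinsics and any distortion apply to the point x, -y, -z); pixel columns grow to the right and rows downward; lengths in mm; the calibration is good to about 2 mm. A picture is of the moment at which its call begins: read the wrist's pose just before it. There is no depth.
- manip.close_job(): hands the job in, once; it reports no verdict.
The state is a dict: "time_s": time; "joints": joint angles; "dq": joint speeds; "joint_efforts": joint torques, N m; "tcp_pos": TCP position; "tcp_rot": TCP orientation; "wrist_force": force on the tool from outside, world axes, zero at the start; "wrist_torque": the same for the moment, N m; "width": opening from 0.0 (shut) to 1.0 (fully open).
Only numpy, scipy, OpenCV 4.12 (cv2) and the standard library are available. Lean on these libraries where they do the work, as an engineer would, in place of code of your own. Each camera call takes 0.05 s, during which the arm holds its last target.

### The job

Set and lock the levelling screw of the model stand. Fit the yellow-handled holding key from the blue mat fully down over the screw's keyed end, swing its handle clockwise (seen from above) up against the red stop post to set the screw, then, with the key left there to hold the screw, turn the locknut's black-knobbed lever clockwise until it is fully tight. Finally take the key off without turning the screw away from its setting and lay it flat on the blue mat, leaving the other things on the table where they are.

Things in the scene. Friction and masses are not known exactly. Their poses are not given: they have to be found in the camera images.
- screw_seat (a point): On the upright screw's axis, 64 mm above the table, on its steel collar (60 mm across), where the fitted key's underside rests. Its level x axis points along the screw's single brass key rib, z up: the key fits one way only, its handle along this x. Above the collar: shaft 24 mm across and 24 mm tall, then a taper to 12 mm across, top 100 mm above the table.
- rib_top (a point): Middle of the ridge of the brass key rib on the screw, 20 mm from its axis. The rib stands out of the shaft on one side only: 10 mm wide, outer face 32 mm from the axis, straight for 16 mm above the collar, then a roof-shaped top 5 mm higher. Axes as screw_seat.
- stand: Model stand, fixed to the table: aluminium beam 14 mm high carrying the screw at its robot end, and a round stepped white architectural model 208 mm across, up to 89 mm above the table, centred 245 mm from the screw. Origin: on the screw's axis, at table level; x points from the screw to the model.
- screw (a joint): Angle of the levelling screw, rad, growing clockwise seen from above. 0 is its setting, where the fitted key's handle lies against the stop post; at the start it is 0.5 to 1.0 below. Small friction (0.12 N m), so it stays where left. The fitted key has about 0.1 rad of play either way on the screw.
- stop_post (a point): Top centre of the fixed red upright stop post, 14 mm across, 108 mm above the table, 136 mm from the screw's axis. The fitted key's handle is swung clockwise until its side meets this post; the handle's middle line then passes 16 mm from the post's centre.
- locknut (a joint): Angle of the brass locknut relative to the screw, rad, growing clockwise seen from above (tightening). Starts at 0 to 0.3; hard stop, fully tight, at 1.3. The nut is under the screw's collar. Its drag on the screw (0.3 N m, 3 N at the lever's knob) exceeds the screw's own friction: it rides round with the screw, and turns the screw with it unless the screw is held.
- lever_knob (a point): Centre of the black upright knob at the end of the locknut's lever, 84 mm above the table and 100 mm from the screw's axis: a round post 22 mm across, from 56 to 108 mm above the table. Its x axis points outward along the lever. The lever itself is a flat dark bar 14 mm wide, 45 to 55 mm above the table.
- key_grip (a point): Point in the key's handle, at half its height (14 mm above the underside), 70 mm from the hub's centre. x along the handle away from the hub, z up. The key is loose, flat-bottomed, 28 mm high all over, 0.22 to 0.37 kg: heavy steel head 48 mm wide with a vertical through hole; straight yellow plastic handle 18 mm wide ending 165 mm from the hub's centre. Balances 21 mm from it.
- key_hub (a point): Centre of the hub's hole at the underside of the holding key; x axis along the handle, z up. The hole is 26.5 mm wide, with a keyway 12.5 mm wide running from it towards the handle, out to 34 mm from the centre (the head ends 42 mm from the centre on that side, 24 mm on the others).
- mat: Fixed thin blue mat, 240 x 130 x 4 mm, on the table left or right of the stand (a whitish translucent offcut tray of the same outline, 35 mm high, stands on the other side). Origin: centre of its underside; x along its length. The key lies on it at the start, roughly along its length, and must lie flat on it at the end.
- tape_roll: Loose clear roll of tape lying flat, 90 mm across, 20 mm high. Origin: centre of its underside. A bystander.
- study_model: Loose little white house on a square cork base, 60 x 60 x 39 mm. Origin: centre of its underside. A bystander.
- pencil: Loose red pencil lying flat, 165 mm long, 8 mm thick. Origin: underside, mid-length. A bystander.
- steel_rule: Loose steel rule lying flat, 200 x 28 x 4 mm. Origin: centre of its underside. A bystander.

How it is judged:
By the outcome, as a careful person would: the job done as asked, in the order asked, and still so for the second after the job is handed in, with the robot touching nothing.
It also fails if it takes over 72 s, if anything falls off the work surface, if the arm or the gripper's body presses on something with over 40 N, if the wrist force passes 120 N, or if a joint passes its speed limit or range.

## Working session

There is one attempt and no reset: what is moved stays moved. The work goes in short steps, Python scripts to look and compute and a tool call to move; the robot and the scene stay as the last step left them, time stands still between calls to the robot, and variables do not carry over. Pictures are saved under pics/ and viewed, and the job is handed in when it is done.

Besides the shell and the picture viewer there is one more tool, called after "Emit:" by a JSON object that holds its "op" and its "data", one argument or row to a line. play_rows: Moves the arm, as the interface text tells. Shifts and turns lie within -1 to 1; 1 stands for 0.5 m of shift or pi rad of turn. Its arguments: {"type":"object","properties":{"commands":{"type":"array"},"grip":{"type":"number"}},"required":["commands"]}

```bash
ls; mkdir -p pics
python3 - <<'E'
from cell import manip
import cv2,numpy as np
print(manip.state())
for n in ["scene","top","wrist"]:
    im=manip.get_image(n)
    cv2.imwrite(f"pics/{n}0.png",im["color"])
    print(n,{k:(np.round(v,4).tolist() if k!="color" else v.shape) for k,v in im.items()})
E
```

```text
pics
{'time_s': 0.0, 'joints': array([ 1.28697052e+00,  2.38762348e-01, -1.42370175e-02,  1.31919236e+00,
       -2.58534257e-05,  1.57082879e+00]), 'dq': array([ 8.32105483e-04, -1.77413742e-04,  1.02062542e-03,  1.07569511e-05,
        2.39367772e-03,  1.08302013e-03]), 'joint_efforts': array([-6.10912011e-04, -5.38777971e+01,  3.46439588e+01,  1.82398822e-02,
        1.01055488e-05,  1.10252560e-05]), 'tcp_pos': array([146.91039805, 503.60507009, 230.69399961]), 'tcp_rot': array([ 8.00019048e-01,  5.99974196e-01, -5.50404902e-04,  4.28962395e-04]), 'wrist_force': array([-0.37982463,  0.46296158,  0.64035117]), 'wrist_torque': array([ 0.0410917 , -0.00606541, -0.04304075]), 'width': 0.9995782993156637}
scene {'color': (400, 640, 3), 'fovy': 57.4276, 'cx': 319.5783, 'cy': 200.2074, 'view': [[0.8196, 0.573, 0.0004, -452.3647], [-0.4673, 0.668, 0.5791, 222.7873], [0.3315, -0.4748, 0.8153, -1113.8601], [0.0, 0.0, 0.0, 1.0]]}
top {'color': (400, 640, 3), 'fovy': 55.3048, 'cx': 312.7095, 'cy': 208.5059, 'view': [[-0.0269, -0.9995, 0.0152, 6.0936], [0.9841, -0.0238, 0.176, -573.1236], [-0.1755, 0.0197, 0.9843, -988.4067], [0.0, 0.0, 0.0, 1.0]]}
wrist {'color': (400, 640, 3), 'fovy': 60.147, 'cx': 322.5287, 'cy': 200.0718, 'tool_from_camera': [[1.0, -0.0005, 0.0003, -0.5823], [-0.0004, -0.9593, -0.2824, -70.4956], [0.0004, 0.2824, -0.9593, -143.279], [0.0, 0.0, 0.0, 1.0]]}
```

View pics/scene0.png

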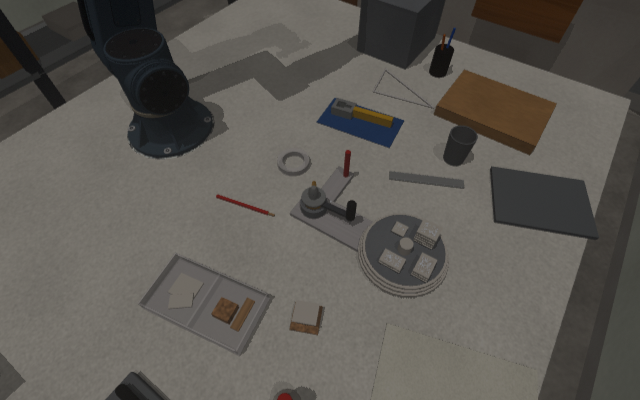

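View pics/top0.png

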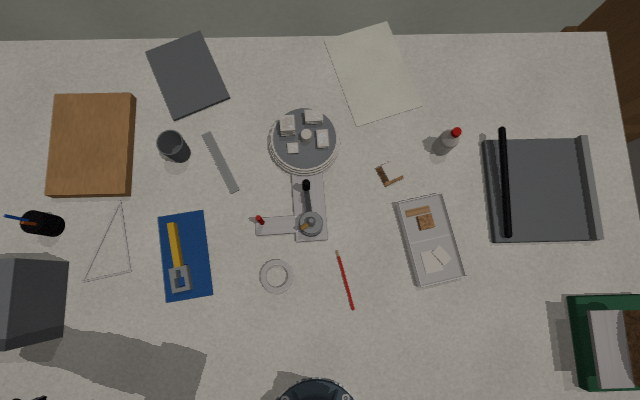

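View pics/wrist0.png

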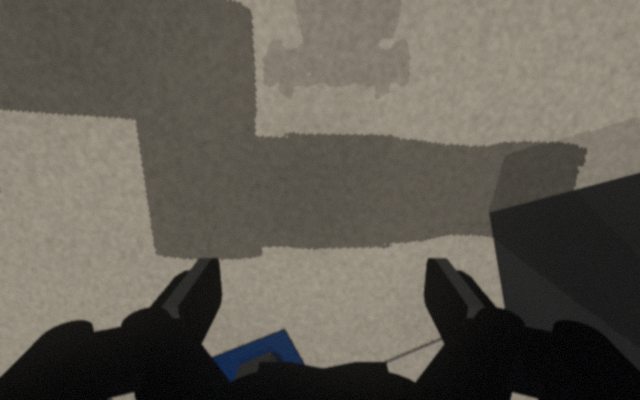

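```bash
cat > h.py <<'E'
import numpy as np, cv2
from cell import manip
from scipy.spatial.transform import Rotation as R
from scipy.optimize import least_squares
def snap(name,tag):
    s=manip.state(); im=manip.get_image(name)
    h=im["color"].shape[0]; f=h/2/np.tan(np.radians(im["fovy"])/2)
    if name=="wrist":
        T=np.eye(4);T[:3,:3]=R.from_quat(s["tcp_rot"]).as_matrix();T[:3,3]=s["tcp_pos"]
        V=np.linalg.inv(T@im["tool_from_camera"])
    else: V=im["view"]
    cv2.imwrite(f"pics/{tag}.png",im["color"])
    np.savez(f"pics/{tag}.npz",V=V,f=f,c=[im["cx"],im["cy"]])
    return s
def load(tag):
    d=np.load(f"pics/{tag}.npz");return d["V"],float(d["f"]),d["c"]
def proj(tag,P):
    V,f,c=load(tag);P=np.atleast_2d(P);p=P@V[:3,:3].T+V[:3,3]
    return np.c_[c[0]+f*p[:,0]/-p[:,2], c[1]+f*-p[:,1]/-p[:,2]]
def ray(tag,uv):
    V,f,c=load(tag);d=np.array([(uv[0]-c[0])/f,-(uv[1]-c[1])/f,-1.]);
    Rm=V[:3,:3];return -Rm.T@V[:3,3],Rm.T@d
def atz(tag,uv,z):
    o,d=ray(tag,uv);return o+d*(z-o[2])/d[2]
def tri(obs):
    A=[];b=[]
    for t,uv in obs:
        o,d=ray(t,uv);d=d/np.linalg.norm(d);M=np.eye(3)-np.outer(d,d);A.append(M);b.append(M@o)
    A=np.vstack(A);b=np.hstack(b);x=np.linalg.lstsq(A,b,rcond=None)[0]
    return x,[np.round(proj(t,x)[0]-np.array(uv),1).tolist() for t,uv in obs]
def crop(tag,x0,y0,w,h,out,k=None):
    im=cv2.imread(f"pics/{tag}.png")[y0:y0+h,x0:x0+w]
    k=k or min(800/w,600/h); cv2.imwrite(f"pics/{out}.png",cv2.resize(im,None,fx=k,fy=k,interpolation=cv2.INTER_CUBIC));print(out,"scale",k)
def rel(target,yaw_x=None,pose=None):
    """shift in tool axes scaled; target tcp world pos; yaw_x: desired heading of tool x axis (mod pi) """
    s=manip.state();Rm=R.from_quat(s["tcp_rot"]).as_matrix();d=Rm.T@(np.array(target)-s["tcp_pos"])/500
    cur=np.arctan2(Rm[1,0],Rm[0,0]);o=[*np.round(d,4)]
    if yaw_x is not None:
        # tool z down: positive turn about tool z = negative world yaw
        dy=-(yaw_x-cur);dy=(dy+np.pi/2)%np.pi-np.pi/2
        o.append(round(dy/np.pi,4))
    print("pos",s["tcp_pos"].round(1),"xhead",round(cur,3),"j6",s["joints"][5].round(3),"t",round(s["time_s"],2),"F",s["wrist_force"].round(1),"w",round(s["width"],3)); print("rel",o); return o
E
python3 - <<'E'
from h import *
snap("scene","s1");snap("top","t1")
crop("t1",240,170,110,82,"t1a"); crop("t1",145,200,80,110,"t1b"); crop("s1",270,140,120,90,"s1a"); crop("s1",310,85,110,70,"s1b")
E
```

```text
t1a scale 7.2727272727272725
t1b scale 5.454545454545454
s1a scale 6.666666666666667
s1b scale 7.2727272727272725
```

View pics/t1a.png

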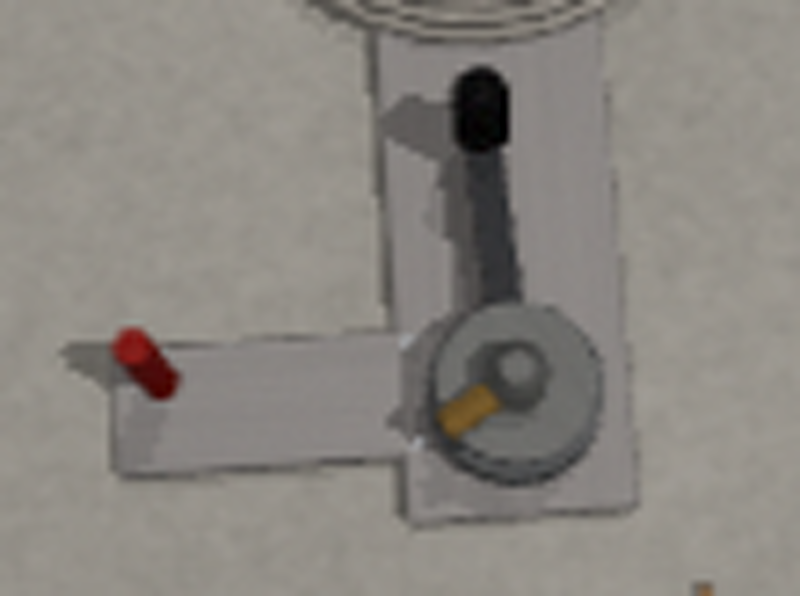

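View pics/t1b.png

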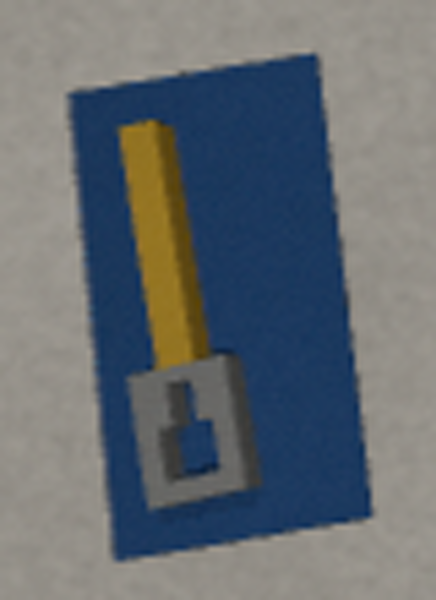

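View pics/s1a.png

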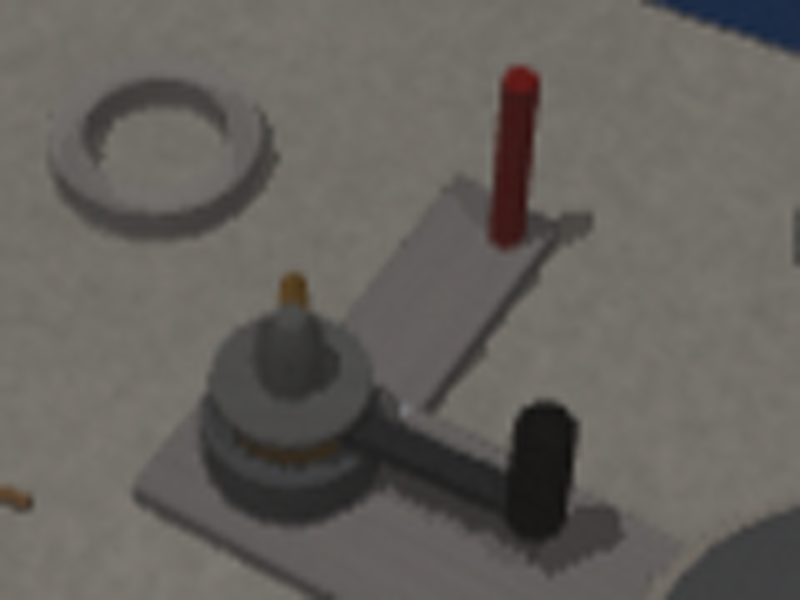

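View pics/s1b.png

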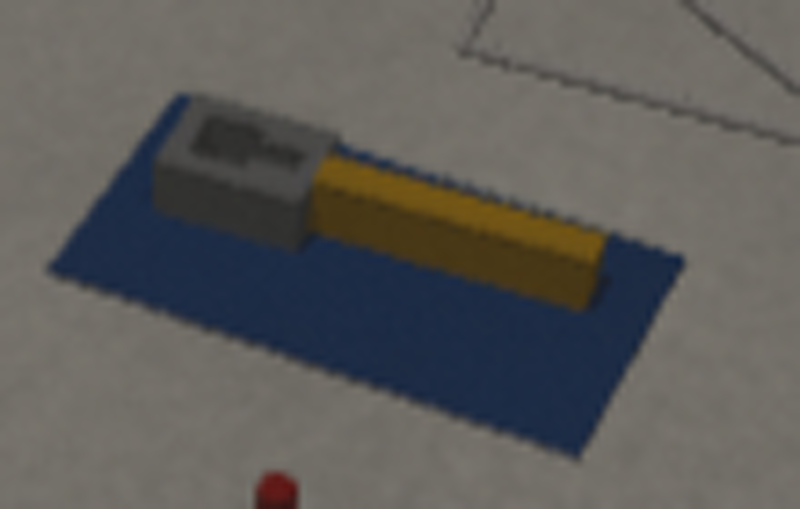

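Run:
```python
from h import *
T=lambda x,y:(240+x/7.2727,170+y/7.2727); K=lambda x,y:(145+x/5.4545,200+y/5.4545)
S=lambda x,y:(270+x/6.6667,140+y/6.6667); SK=lambda x,y:(310+x/7.2727,85+y/7.2727)
for n,a,b in [("post",T(131,345),S(520,78)),("tip",T(520,362),S(290,312)),("knobtop",T(481,90),S(545,412)),
 ("hend",K(118,127),SK(607,235)),("headFL",K(150,510),SK(190,95)),("headBL",K(128,377),SK(338,137)),("headFR",K(245,490),SK(160,165)),("headBR",K(230,355),SK(310,195)) ]:
    x,r=tri([("t1",a),("s1",b)]);print(n,x.round(1),r)
for p in [(118,127),(155,120),(128,377),(230,355),(245,490),(150,510)]: print(p,atz("t1",K(*p),32).round(1))
print("mat",[atz("t1",K(*p),4).round(0)[:2].tolist() for p in [(68,93),(316,54),(371,517),(115,558)]])
print("rib",atz("t1",T(450,418),83).round(1),atz("t1",T(490,395),85).round(1))
```

```text
post [543.8 133.4 108.3] [[-0.2, -0.3], [-0.4, 0.1]]
tip [535.2  -2.8 104. ] [[-0.3, -0.3], [-0.5, 0.1]]
knobtop [632.7   8.5 109.6] [[-0.3, -0.3], [-0.5, 0.1]]
hend [546. 393.  31.] [[-0.3, -0.3], [-0.4, 0.1]]
headFL [356.7 369.6  30.4] [[-0.1, -0.1], [-0.1, 0.0]]
headBL [421.8 384.1  28.5] [[-0.3, -0.3], [-0.4, 0.1]]
headFR [366.7 327.1  25.9] [[-0.7, -0.8], [-0.9, 0.2]]
headBR [433.7 334.3  37. ] [[-1.2, -1.4], [-1.6, 0.4]]
(118, 127) [545.1 391.9  32. ]
(155, 120) [548.1 373.6  32. ]
(128, 377) [420.8 382.1  32. ]
(230, 355) [430.2 332.6  32. ]
(245, 490) [364.8 323.3  32. ]
(150, 510) [356.6 369.   32. ]
mat [[568.0, 429.0], [585.0, 301.0], [349.0, 269.0], [333.0, 395.0]]
rib [517.7  21.7  83. ] [525.4   7.2  85. ]
```

Run:
```python
from h import *
rel([392,353,190],1.771)
```

```text
pos [146.9 503.8 231. ] xhead 1.287 j6 1.571 t 0.25 F [ 0.1 -1.4  0.5] w 0.998
rel [np.float64(-0.1524), np.float64(0.555), np.float64(0.0821), np.float64(-0.154)]
```

Emit:
{"op": "play_rows", "data": {
  "commands": [
    [-0.1524,0.555,0.082,-0.154],
    [-0.1524,0.555,0.082,-0.154],
    [-0.1524,0.555,0.082,-0.154],
    [-0.1524,0.555,0.082,-0.154],
    [-0.1524,0.555,0.082,-0.154],
    [-0.1524,0.555,0.082,-0.154],
    [-0.1524,0.555,0.082,-0.154],
    [-0.1524,0.555,0.082,-0.154]
  ],
  "grip": 1
}}

```text
time_s: 0.92
tcp_pos: [395.3, 350.4, 189.5]
tcp_rot: [0.634, 0.773, -0.0, 0.001]
wrist_force: [-0.1, 0.2, 0.4]
width: 1.0
```

Run:
```python
from h import *
rel([392,353,190],1.771)
snap("wrist","w1"); rel([392,353,190],1.771)
```

```text
pos [395.3 350.4 189.5] xhead 1.768 j6 0.529 t 0.92 F [-0.1  0.2  0.4] w 1.0
rel [np.float64(0.0064), np.float64(-0.0054), np.float64(-0.0011), np.float64(-0.0009)]
pos [396.  350.  189.2] xhead 1.767 j6 0.529 t 0.97 F [ 2.  -0.5 -0.7] w 1.002
rel [np.float64(0.0075), np.float64(-0.0066), np.float64(-0.0016), np.float64(-0.0013)]
```

View pics/w1.png

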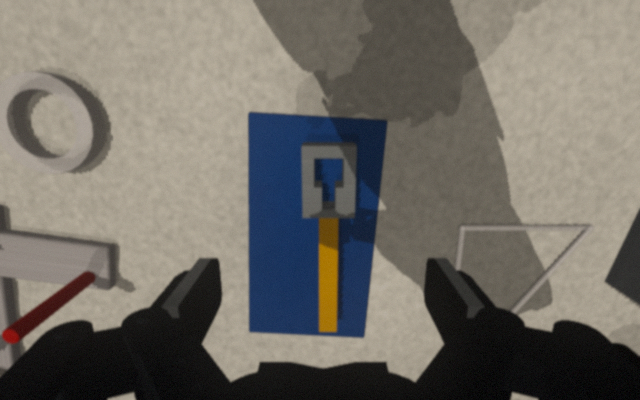

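Emit:
{"op": "play_rows", "data": {
  "commands": [
    [0,0,0.04,0],
    [0,0,0.04,0]
  ]
}}

```text
time_s: 1.13
tcp_pos: [391.5, 351.7, 167.8]
tcp_rot: [0.634, 0.774, -0.002, -0.0]
wrist_force: [-0.9, 0.7, 0.4]
width: 0.999
```

Run:
```python
from h import *
s=snap("wrist","w2"); print(s["tcp_pos"],s["dq"].round(3)); crop("w2",270,120,120,90,"w2a"); crop("w2",240,90,160,260,"w2b")
crop("w1",270,120,120,90,"w1a")
```

```text
[391.5298374  351.73413725 167.79392863] [ 0.024 -0.015  0.038  0.072  0.     0.   ]
w2a scale 6.666666666666667
w2b scale 2.3076923076923075
w1a scale 6.666666666666667
```

View pics/w2a.png

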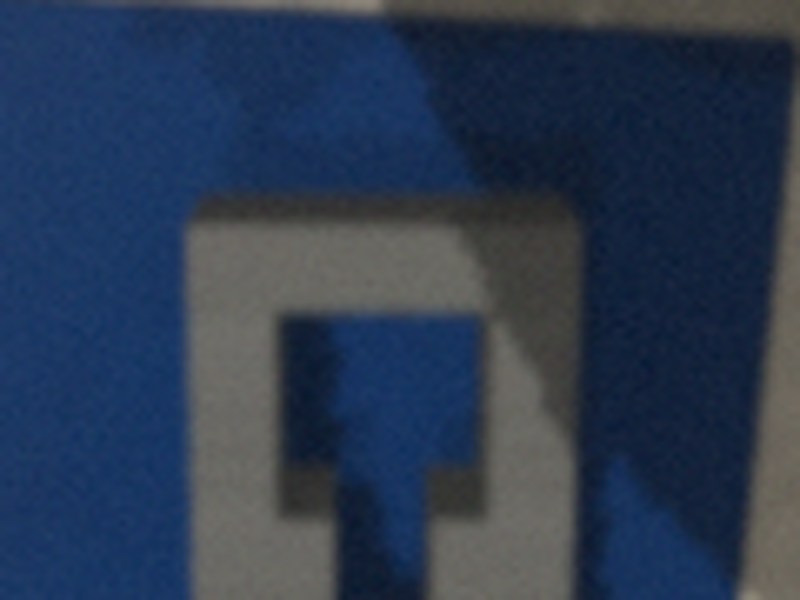

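View pics/w2b.png

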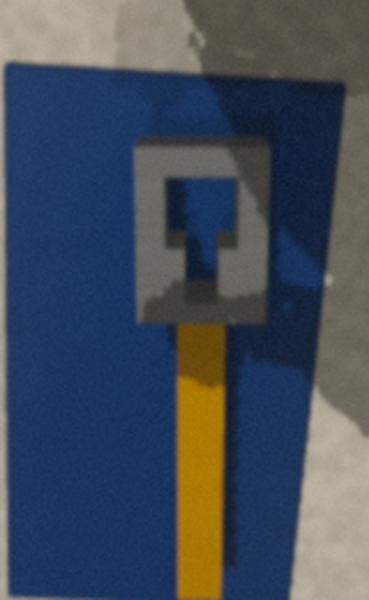

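View pics/w1a.png

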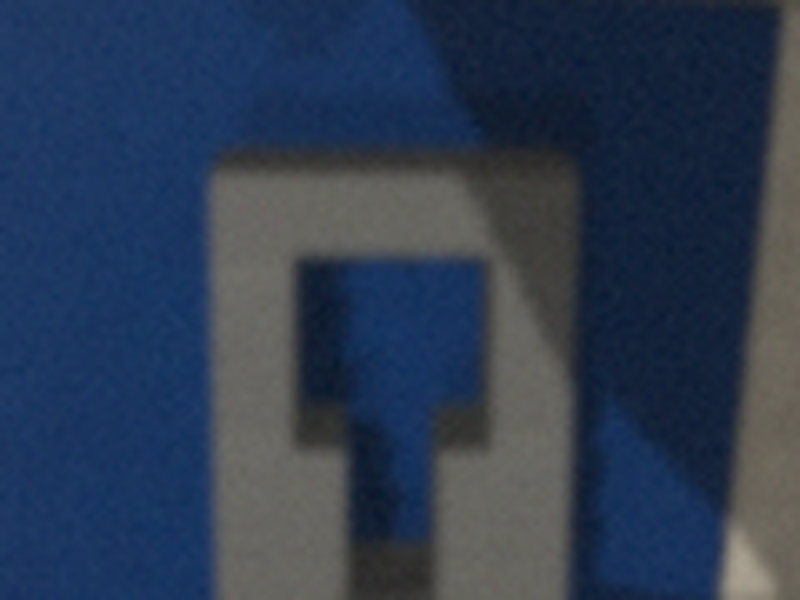

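Run:
```python
from h import *
A=lambda x,y:(270+x/6.6667,120+y/6.6667)
obs=[]
# model (u along handle, v left of handle). image x right = tool x; tool x heading = handle+90 => image right = +v
for t,l,r,top,hl,hr,ht,hb in [("w2",188,580,222,280,488,315,520),("w1",212,580,172,297,488,260,450)]:
    obs+=[(t,A(l,top),(-24,-24)),(t,A(r-2,top),(-24,24)),(t,A(hl,ht),(-13.25,-13.25)),(t,A(hr,ht),(-13.25,13.25)),(t,A(hl,hb),(13.25,-13.25)),(t,A(hr,hb),(13.25,13.25))]
obs+=[("w2",(240+135/2.3077,90+323/2.3077),(42,-24)),("w2",(240+268/2.3077,90+323/2.3077),(42,24))]
def res(p,full=False):
    x,y,h,z=p;o=[]
    for t,uv,(u,v) in obs:
        P=[x+u*np.cos(h)-v*np.sin(h),y+u*np.sin(h)+v*np.cos(h),z];o.append(proj(t,P)[0]-np.array(uv))
    return np.ravel(o)
for t in [None,"w1","w2"]:
    full=obs; 
    if t: obs=[o for o in obs if o[0]==t]
    if t: s=least_squares(lambda q:res([*q,32]),[388,351,0.2])
    else: s=least_squares(res,[388,351,0.2,32])
    print(t,s.x.round(3),np.abs(s.fun).max().round(2),s.fun.reshape(-1,2).round(1).tolist() if not t else ""); obs=full
```

```text
None [3.87251e+02 3.53461e+02 2.01000e-01 3.06620e+01] 1.26 [[-0.3, 0.9], [0.1, 0.8], [-0.8, -0.1], [0.2, -0.1], [-0.4, 0.2], [-0.2, 0.1], [-0.0, 0.1], [0.2, -0.0], [-0.3, -0.8], [1.1, -0.9], [-0.0, -0.1], [0.7, -0.2], [1.1, 0.1], [-1.3, -0.0]]
w1 [3.87369e+02 3.53184e+02 1.97000e-01] 0.95 
w2 [3.86696e+02 3.53500e+02 2.00000e-01] 1.1
```

Run:
```python
from h import *
rel([387,353.4,60],1.771)
```

```text
pos [391.2 352.2 169. ] xhead 1.77 j6 0.534 t 1.18 F [-0.7 -0.4  1. ] w 0.999
rel [np.float64(0.0044), np.float64(-0.0072), np.float64(0.218), np.float64(-0.0003)]
```

Emit:
{"op": "play_rows", "data": {
  "commands": [
    [0.0044,-0.0085,0.218,0],
    [0.0044,-0.0085,0.218,0],
    [0.0044,-0.0085,0.218,0],
    [0.0044,-0.0085,0.218,0],
    [0.0044,-0.0085,0.218,0]
  ]
}}

```text
time_s: 1.6
tcp_pos: [386.6, 354.5, 61.5]
tcp_rot: [0.633, 0.775, -0.001, -0.0]
wrist_force: [0.4, -0.6, 0.5]
width: 1.001
```

Run:
```python
from h import *
rel([387,353.4,4.5],1.771); snap("wrist","w3")
```

```text
pos [386.6 354.5  61.5] xhead 1.772 j6 0.541 t 1.6 F [ 0.4 -0.6  0.5] w 1.001
rel [np.float64(-0.0021), np.float64(0.0006), np.float64(0.1139), np.float64(0.0003)]
```

View pics/w3.png

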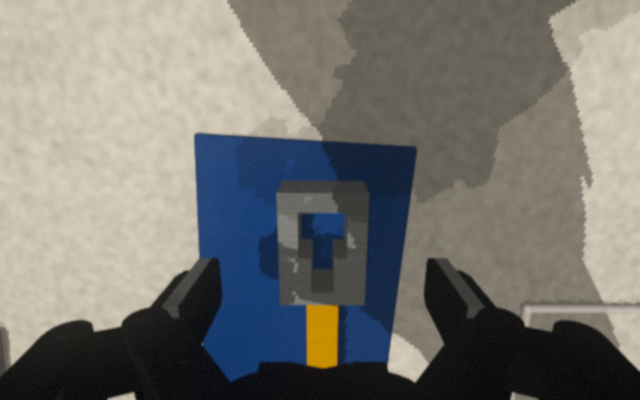

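Emit:
{"op": "play_rows", "data": {
  "commands": [
    [-0.001,0.0005,0.06,0],
    [-0.001,0.0005,0.1,0],
    [-0.001,0.0005,0.113,0],
    [-0.001,0.0005,0.113,0],
    [-0.001,0.0005,0.113,0]
  ]
}}

```text
time_s: 2.07
tcp_pos: [388.7, 354.9, 6.5]
tcp_rot: [0.633, 0.774, 0.001, 0.0]
wrist_force: [-0.2, -0.3, -1.0]
width: 1.0
```

Run:
```python
from h import *
rel([387,353.4,4.5],1.771)
```

```text
pos [388.7 354.9   6.5] xhead 1.771 j6 0.54 t 2.07 F [-0.2 -0.3 -1. ] w 1.0
rel [np.float64(-0.0022), np.float64(-0.0039), np.float64(0.0041), np.float64(-0.0)]
```

Emit:
{"op": "play_rows", "data": {
  "commands": [
    [-0.001,-0.002,0.002,0],
    [-0.001,-0.002,0.002,0],
    [-0.001,-0.002,0.002,0],
    [-0.001,-0.002,0.002,0],
    [-0.001,-0.002,0.002,0],
    [-0.001,-0.002,0.002,0],
    [-0.001,-0.002,0.002,0],
    [-0.001,-0.002,0.002,0]
  ],
  "grip": -1
}}

```text
time_s: 2.73
tcp_pos: [387.4, 353.8, 5.0]
tcp_rot: [0.633, 0.774, 0.001, 0.0]
wrist_force: [-1.5, -1.6, 10.0]
width: 0.547
```

Run:
```python
from h import *
rel([387,353.4,4.5],1.771); snap("wrist","w4")
```

```text
pos [387.4 353.8   5. ] xhead 1.771 j6 0.54 t 2.73 F [-1.5 -1.6 10. ] w 0.547
rel [np.float64(-0.0006), np.float64(-0.0009), np.float64(0.001), np.float64(-0.0)]
```

View pics/w4.png

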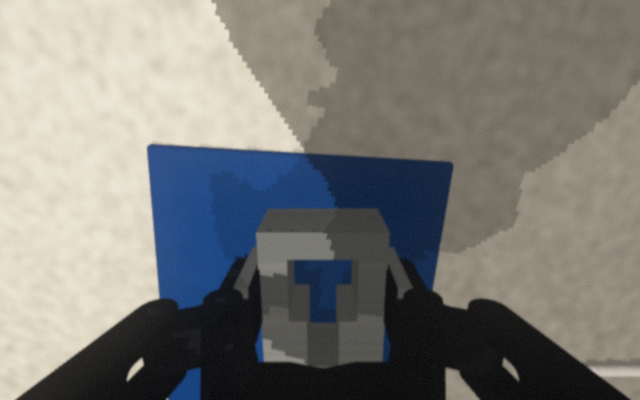

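Emit:
{"op": "play_rows", "data": {
  "commands": [
    [0,0,-0.03,0],
    [0,0,-0.09,0],
    [0,0,-0.17,0],
    [0,0,-0.25,0],
    [0,0,-0.33,0],
    [0,0,-0.4,0],
    [0,0,-0.4,0]
  ]
}}

```text
time_s: 3.37
tcp_pos: [389.0, 355.2, 210.9]
tcp_rot: [0.633, 0.774, 0.005, 0.001]
wrist_force: [0.2, 0.8, -3.7]
width: 0.545
```

Run:
```python
from h import *
snap("wrist","w5");rel([471,87,205],3.751)
```

```text
pos [388.3 354.5 207.6] xhead 1.771 j6 0.54 t 3.42 F [-0.5 -0.1 -3.5] w 0.554
rel [np.float64(-0.5573), np.float64(0.0558), np.float64(0.0035), np.float64(0.3697)]
```

View pics/w5.png

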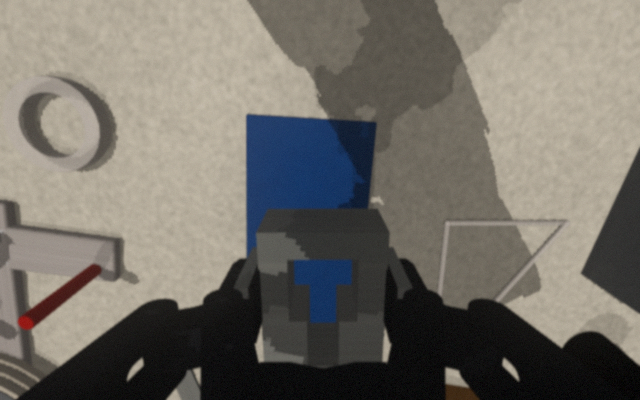

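Emit:
{"op": "play_rows", "data": {
  "commands": [
    [-0.557,0.056,0.003,-0.63],
    [-0.557,0.056,0.003,-0.63],
    [-0.557,0.056,0.003,-0.63],
    [-0.557,0.056,0.003,-0.63],
    [-0.557,0.056,0.003,-0.63],
    [-0.557,0.056,0.003,-0.63],
    [-0.557,0.056,0.003,-0.63],
    [-0.557,0.056,0.003,-0.63]
  ]
}}

```text
time_s: 4.08
tcp_pos: [469.2, 82.9, 200.8]
tcp_rot: [0.233, 0.972, -0.001, -0.001]
wrist_force: [-0.2, 0.9, -2.3]
width: 0.553
```

Run:
```python
from h import *
rel([471,87,205],3.751)
```

```text
pos [469.2  82.9 200.8] xhead 2.671 j6 -0.924 t 4.08 F [-0.2  0.9 -2.3] w 0.553
rel [np.float64(0.0006), np.float64(0.0089), np.float64(-0.0083), np.float64(-0.3439)]
```

Emit:
{"op": "play_rows", "data": {
  "commands": [
    [0,0.006,-0.006,-0.344],
    [0,0.006,-0.006,-0.344],
    [0,0.006,-0.006,-0.344],
    [0,0.006,-0.006,-0.344],
    [0,0.006,-0.006,-0.344],
    [0,0.006,-0.006,-0.344],
    [0,0.006,-0.006,-0.344],
    [0,0.006,-0.006,-0.344]
  ]
}}

```text
time_s: 4.75
tcp_pos: [470.1, 88.3, 203.7]
tcp_rot: [-0.263, 0.965, 0.0, -0.001]
wrist_force: [-0.3, 0.5, -2.5]
width: 0.553
```

Run:
```python
from h import *
rel([471,87,205],3.751);s=snap("wrist","w6");print(s["dq"].round(3))
```

```text
pos [470.1  88.3 203.7] xhead -2.61 j6 -1.916 t 4.75 F [-0.3  0.5 -2.5] w 0.553
rel [np.float64(-0.0002), np.float64(-0.0032), np.float64(-0.0025), np.float64(-0.0248)]
[ 0.000e+00  2.000e-03 -1.000e-03  1.000e-03 -1.000e-03 -1.489e+00]
```

View pics/w6.png

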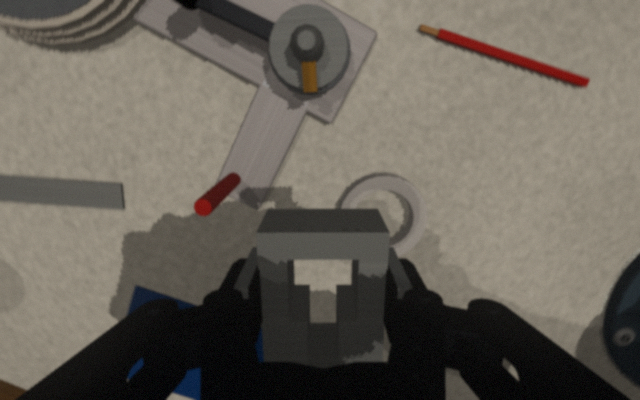

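Emit:
{"op": "play_rows", "data": {
  "commands": [
    [0,-0.02,0,-0.01],
    [0,-0.04,0,-0.01],
    [0,-0.04,0,-0.01],
    [0,-0.04,0,-0.01]
  ]
}}

```text
time_s: 5.13
tcp_pos: [480.9, 70.8, 204.6]
tcp_rot: [-0.273, 0.962, 0.0, -0.001]
wrist_force: [0.2, 0.2, -1.9]
width: 0.549
```

Run:
```python
from h import *
s=snap("wrist","w7");print(s["tcp_pos"],s["dq"].round(3)); crop("w7",240,0,160,120,"w7a");crop("w7",240,200,160,120+50,"w7b");rel([471,87,205],3.751)
```

```text
[480.92958866  70.75466152 204.61857704] [ 0.011 -0.006 -0.002  0.004  0.004 -0.004]
w7a scale 5.0
w7b scale 3.5294117647058822
pos [480.8  71.  204.8] xhead -2.588 j6 -1.978 t 5.18 F [-0.2  0.2 -3.1] w 0.552
rel [np.float64(-0.0001), np.float64(0.0375), np.float64(-0.0004), np.float64(-0.0176)]
```

View pics/w7a.png

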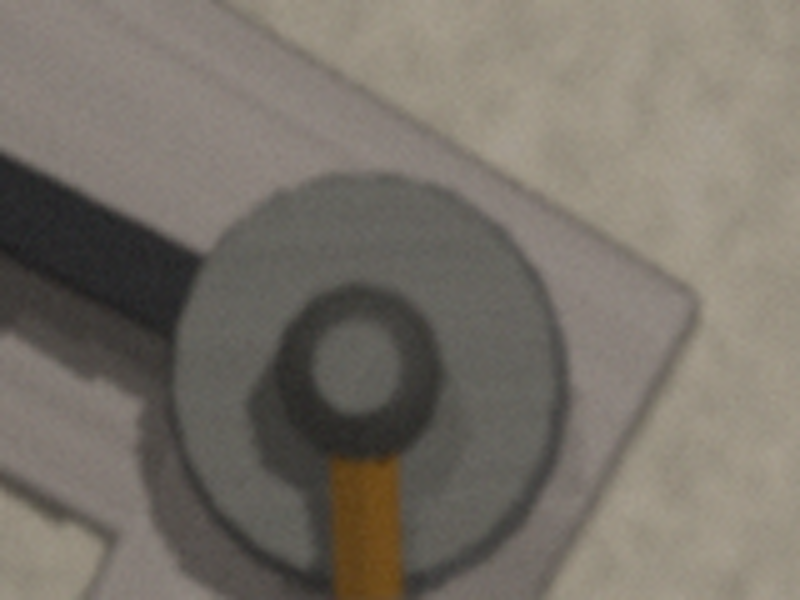

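View pics/w7b.png

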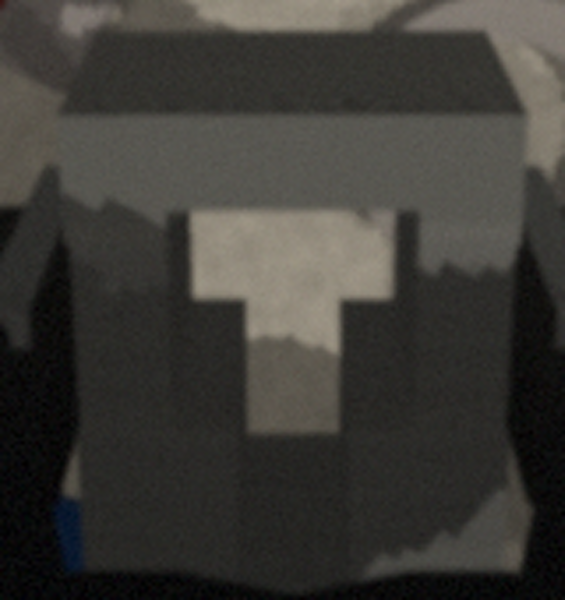

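Run:
```python
from h import *
crop("w7",270,70,80,60,"w7c")
```

```text
w7c scale 10.0
```

View pics/w7c.png

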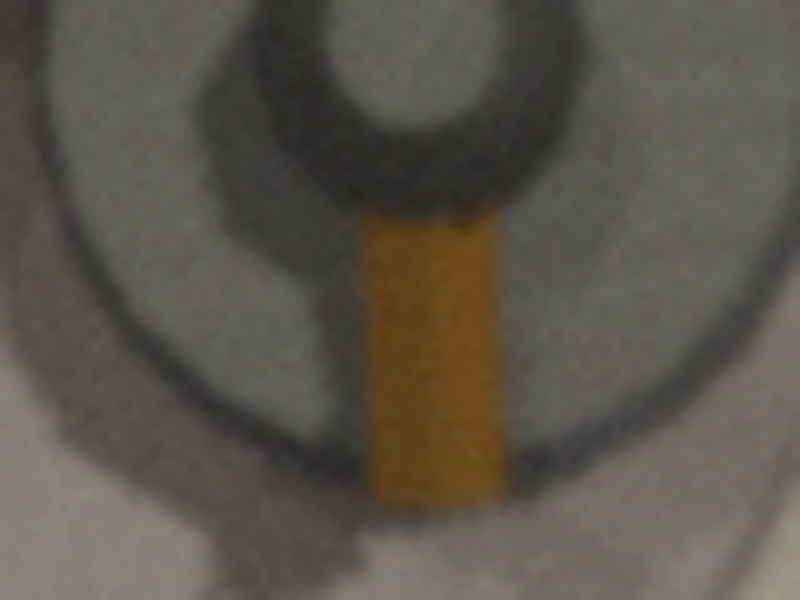

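```bash
cat >> h.py <<'E'
def rt(h): return np.array([[np.cos(h),-np.sin(h)],[np.sin(h),np.cos(h)]])
def fit(obs,x0,w=None):
    """obs: (tag,(px,py) (nan ignored),(u,v,z)); pose x,y,heading in world"""
    def res(p):
        o=[]
        for t,uv,(u,v,z) in obs:
            q=rt(p[2])@[u,v]+p[:2]
            o.append(proj(t,[q[0],q[1],z])[0]-np.array(uv,float))
        o=np.ravel(o);return o[~np.isnan(o)]
    s=least_squares(res,x0,loss="soft_l1",f_scale=1.0);return s.x,res(s.x)
E
python3 - <<'E'
from h import *
n=np.nan
o=[("w7",(311.6,73.4),(0,0,100)),("w7",(311.8,74.2),(0,0,88)),("w7",(307.2,120.5),(32,-5,80)),("w7",(321,120.5),(32,5,80)),
 ("w7",(306.2,n),(14,-5,80)),("w7",(319.8,n),(14,5,80))]
x,r=fit(o,[534,-3,2.18]);print(x.round(3),r.round(1))
for P in [(0,0,64)]: 
    q=x[:2]; th=np.linspace(0,2*np.pi,100); pp=proj("w7",np.c_[q[0]+30*np.cos(th),q[1]+30*np.sin(th),64+0*th]); print(pp.min(0),pp.max(0),"vs 274.6,34.4 353.4")
# key in tool frame
import scipy
V,f,c=load("w7")
im=manip; 
T=np.array([[1,-0.0005,0.0003,-0.5823],[-0.0004,-0.9593,-0.2824,-70.4956],[0.0004,0.2824,-0.9593,-143.279],[0,0,0,1]]);Vt=np.linalg.inv(T)
B=lambda x,y:(240+x/3.5294,200+y/3.5294)
# tool coords: x=v, y=u, z = down ; key point (u,v,hgt) 
ko=[(B(60,113),(-24,-24,28)),(B(525,113),(-24,24,28)),(B(97,32),(-24,-24,0)),(B(487,32),(-24,24,0)),
((B(168,0)[0],B(0,210)[1]),(-13.25,-13.25,28)),(B(416,210),(-13.25,13.25,28)),((B(190,0)[0],n),(0,-13.25,0)),((B(394,0)[0],n),(0,13.25,0)),
((n,B(0,300)[1]),(13.25,-10,0)),((B(246,0)[0],n),(25,-6.25,0)),((B(341,0)[0],n),(25,6.25,0)),((n,B(0,434)[1]),(34,0,0)),(B(80,572),(42,-24,28)),(B(522,572),(42,24,28))]
def res(p):
    o=[]
    for uv,(u,v,h) in ko:
        # tool: start v->x,u->y,-h->z ; rotate small pitch about tool x, yaw about z
        M=R.from_euler("zx",[p[3],p[4]]).as_matrix()
        P=M@np.array([v,u,-h])+p[:3]; q=Vt[:3,:3]@P+Vt[:3,3]
        o.append([c[0]+f*q[0]/-q[2]-uv[0],c[1]-f*q[1]/-q[2]-uv[1]])
    o=np.ravel(o);return o[~np.isnan(o)]
s=least_squares(res,[0,0,0,0,0],loss="soft_l1",f_scale=1.);print("key in tool x,y,z,yaw,pitch",s.x.round(3),res(s.x).round(1))
E
```

```text
[534.425  -1.184   2.158] [-0.1  0.1  0.2  0.4  0.2 -0.1 -0.4 -0.5  0.1 -0. ]
[274.08664886  34.3021686 ] [351.51895284 116.42868427] vs 274.6,34.4 353.4
key in tool x,y,z,yaw,pitch [-4.590e-01  3.890e-01  2.197e+00 -3.000e-03 -2.000e-03] [-0.   0.4 -0.2  0.1  1.1 -0.1 -1.  -0.3 -0.2 -0.3  0.5 -0.4  0.4 -0.1
 -1.1  0.3 -0.7 -1.3  3.1 17.6 -7.4 17.4]
```

Run:
```python
from h import *
rel([493,61,140],3.729)
```

```text
pos [480.8  71.  204.8] xhead -2.588 j6 -1.978 t 5.18 F [-0.2  0.2 -3.1] w 0.552
rel [np.float64(-0.0103), np.float64(-0.0299), np.float64(0.1295), np.float64(-0.0106)]
```

Emit:
{"op": "play_rows", "data": {
  "commands": [
    [-0.01,-0.03,0.07,-0.01],
    [-0.01,-0.03,0.13,-0.01],
    [-0.01,-0.03,0.13,-0.01],
    [-0.01,-0.03,0.13,-0.01],
    [-0.01,-0.03,0.13,-0.01]
  ]
}}

```text
time_s: 5.6
tcp_pos: [493.5, 61.5, 141.5]
tcp_rot: [-0.29, 0.957, -0.0, 0.0]
wrist_force: [1.5, 0.1, -2.2]
width: 0.556
```

Run:
```python
from h import *
s=snap("wrist","w8");print(s["tcp_pos"],s["dq"].round(3)); crop("w8",230,0,160,120,"w8a");crop("w8",270,100,100,75,"w8b");rel([493,61,140],3.729)
```

```text
[493.53893527  61.46144684 141.48597976] [ 0.001 -0.015  0.017 -0.004 -0.    -0.003]
w8a scale 5.0
w8b scale 8.0
pos [494.   61.5 142. ] xhead -2.554 j6 -2.035 t 5.65 F [-0.2  0.4 -2.9] w 0.55
rel [np.float64(0.0023), np.float64(0.0002), np.float64(0.0039), np.float64(0.0002)]
```

View pics/w8.png

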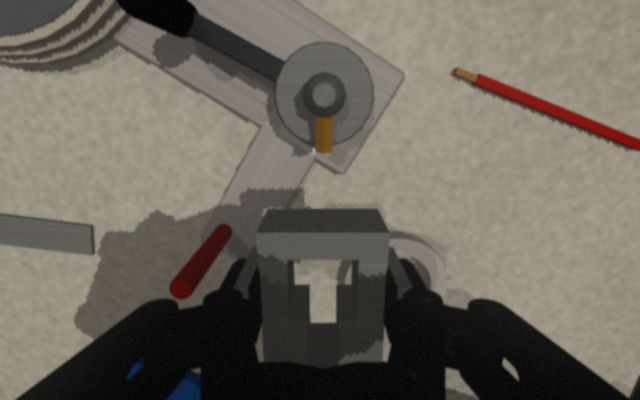

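View pics/w8a.png

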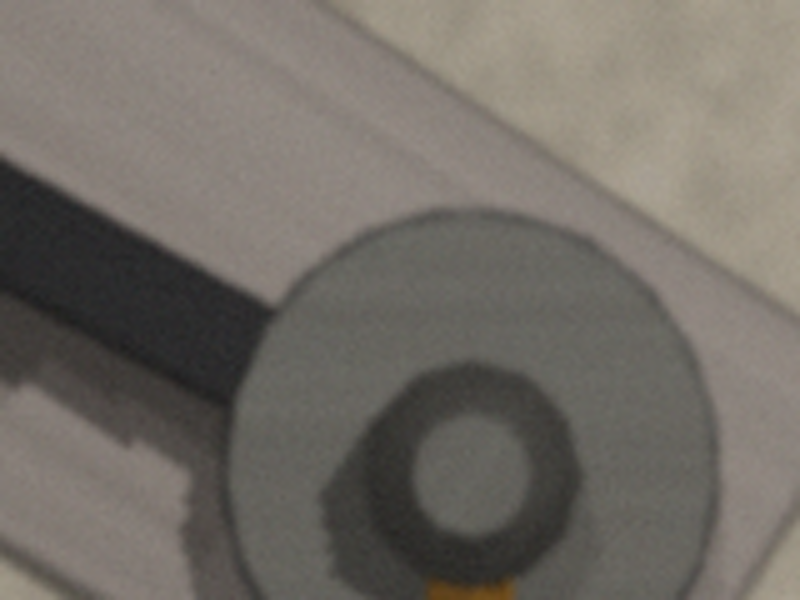

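View pics/w8b.png

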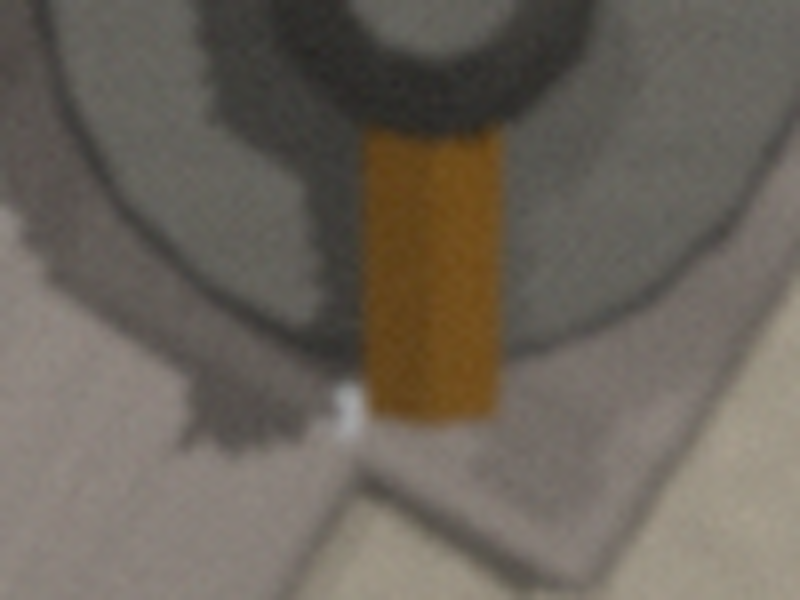

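Run:
```python
from h import *
n=np.nan
o7=[("w7",(311.6,73.4),(0,0,100)),("w7",(311.8,74.2),(0,0,88)),("w7",(307.2,120.5),(32,-5,80)),("w7",(321,120.5),(32,5,80)),
 ("w7",(306.2,n),(14,-5,80)),("w7",(319.8,n),(14,5,80))]
o8=[("w8",(324.4,94.8),(0,0,100)),("w8",(324.5,94.5),(0,0,88)),("w8",(316.2,152.2),(32,-5,80)),("w8",(332.1,152.2),(32,5,80)),
 ("w8",(315.4,n),(14,-5,80)),("w8",(333.1,n),(14,5,80))]
for o in (o7,o8,o7+o8):
    x,r=fit(o,[534,-3,2.18]);print(x.round(3),r.round(1))
print(tri([("w7",(311.6,73.4)),("w8",(324.4,94.8)),("t1",(311.5,219.8)),("s1",(313.5,186.8))]))
x,r=fit(o8,[534,-3,2.18])
q=x[:2]; th=np.linspace(0,2*np.pi,100); pp=proj("w8",np.c_[q[0]+30*np.cos(th),q[1]+30*np.sin(th),64+0*th]); print(pp.min(0),pp.max(0),"vs 275.8,41.6 373")
for t in ("w7","w8"):
    V,f,c=load(t)
s=manip.state();print(s["tcp_pos"])
h=x[2]
# key hub in tool (-0.46,0.39): world hub = tcp + x*( -0.46)+y*0.39 ; tool x heading=h+pi/2, y heading=h
tx=np.array([-np.sin(h),np.cos(h)]);ty=np.array([np.cos(h),np.sin(h)])
tgt=x[:2]-(-0.46*tx+0.39*ty);print(tgt);rel([*tgt,125],h+np.pi/2)
```

```text
[534.425  -1.184   2.158] [-0.1  0.1  0.2  0.4  0.2 -0.1 -0.4 -0.5  0.1 -0. ]
[534.528  -1.23    2.157] [ 0.1  0.2 -0.1  0.7 -0.5 -0.5  0.5 -0.5  0.2 -0.2]
[534.487  -1.208   2.158] [-0.2 -0.   0.1  0.4  0.2 -0.1 -0.4 -0.6  0.1 -0.1  0.1  0.3 -0.1  0.8
 -0.4 -0.5  0.5 -0.4  0.3 -0.2]
(array([534.67048289,  -1.80470157, 102.64794253]), [[-0.1, -1.2], [0.5, -1.0], [-0.7, -0.1], [-0.4, 0.1]])
[275.14324332  42.25497422] [373.25247881 144.83801499] vs 275.8,41.6 373
[494.00400952  61.52753649 141.97129163]
[534.36039002  -1.80982571]
pos [494.   61.5 142. ] xhead -2.554 j6 -2.035 t 5.65 F [-0.2  0.4 -2.9] w 0.55
rel [np.float64(0.0032), np.float64(-0.1501), np.float64(0.0341), np.float64(0.0005)]
```

Emit:
{"op": "play_rows", "data": {
  "commands": [
    [0.003,-0.08,0.02,0],
    [0.003,-0.15,0.032,0],
    [0.003,-0.15,0.032,0],
    [0.003,-0.15,0.032,0],
    [0.003,-0.15,0.032,0],
    [0.003,-0.15,0.032,0]
  ]
}}

```text
time_s: 6.15
tcp_pos: [533.6, -1.4, 125.3]
tcp_rot: [-0.29, 0.957, -0.0, 0.001]
wrist_force: [0.1, 0.2, -3.8]
width: 0.549
```

Run:
```python
from h import *
rel([534.36,-1.81,100],2.157+np.pi/2)
s=snap("wrist","w9"); rel([534.36,-1.81,100],2.157+np.pi/2)
crop("w9",230,180,180,135,"w9a")
```

```text
pos [533.6  -1.4 125.3] xhead -2.553 j6 -2.162 t 6.15 F [ 0.1  0.2 -3.8] w 0.549
rel [np.float64(-0.0007), np.float64(-0.0014), np.float64(0.0507), np.float64(0.0008)]
pos [533.5  -1.3 125.2] xhead -2.553 j6 -2.162 t 6.2 F [-0.1 -0.4 -2.6] w 0.551
rel [np.float64(-0.0008), np.float64(-0.0017), np.float64(0.0504), np.float64(0.0009)]
w9a scale 4.444444444444445
```

View pics/w9a.png

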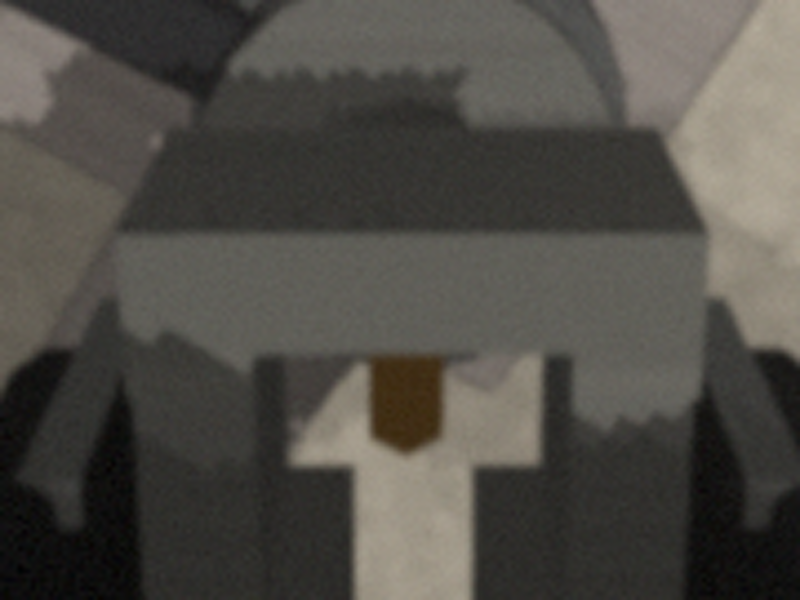

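Run:
```python
from h import *
h=2.157
for u,v,z in [(32,0,85),(32,-5,80),(32,5,80),(32,-5,64),(32,5,64),(32,0,64)]:
    q=rt(h)@[u,v]+[534.5,-1.2]; p=proj("w9",[*q,z])[0]; print((u,v,z),p.round(1),((p-[230,180])*4.4444).round(0))
```

```text
(32, 0, 85) [321.5 282.1] [407. 454.]
(32, -5, 80) [313.4 277.9] [370. 435.]
(32, 5, 80) [329.8 277.9] [443. 435.]
(32, -5, 64) [314.  265.7] [373. 381.]
(32, 5, 64) [329.3 265.7] [441. 381.]
(32, 0, 64) [321.6 265.7] [407. 381.]
```

Emit:
{"op": "play_rows", "data": {
  "commands": [
    [-0.0011,-0.0015,0.02,0],
    [-0.0011,-0.0015,0.04,0],
    [-0.0011,-0.0015,0.05,0],
    [-0.0011,-0.0015,0.05,0]
  ]
}}

```text
time_s: 6.53
tcp_pos: [533.2, -2.1, 97.5]
tcp_rot: [-0.29, 0.957, 0.0, -0.001]
wrist_force: [-0.3, -0.6, -2.5]
width: 0.553
```

Run:
```python
from h import *
rel([534.36,-1.81,65],2.157+np.pi/2)
s=snap("wrist","w10"); rel([534.36,-1.81,65],2.157+np.pi/2)
crop("w10",230,180,180,135,"w10a")
```

```text
pos [533.2  -2.1  97.5] xhead -2.553 j6 -2.163 t 6.53 F [-0.3 -0.6 -2.5] w 0.553
rel [np.float64(-0.0025), np.float64(-0.0009), np.float64(0.0649), np.float64(0.0008)]
pos [533.6  -2.2  98.2] xhead -2.553 j6 -2.163 t 6.58 F [ 0.3 -1.  -3. ] w 0.552
rel [np.float64(-0.0018), np.float64(-0.0004), np.float64(0.0664), np.float64(0.0007)]
w10a scale 4.444444444444445
```

View pics/w10a.png

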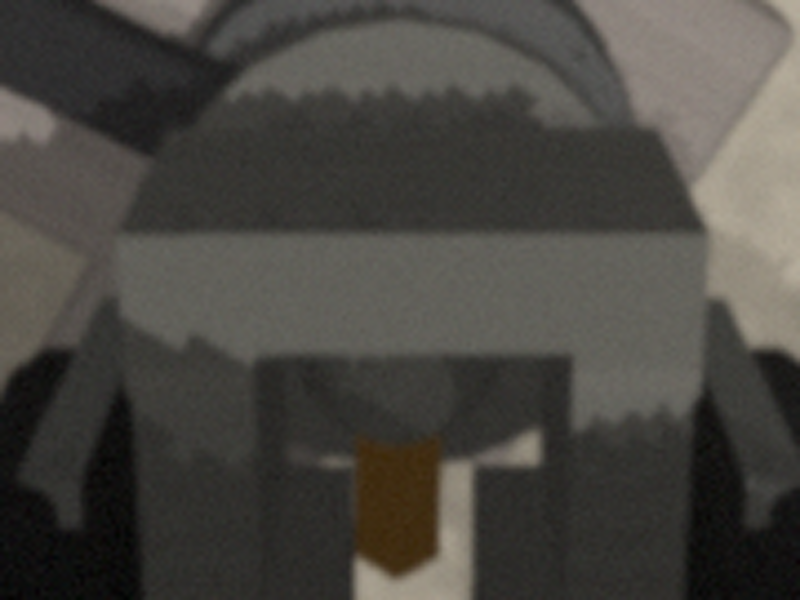

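Emit:
{"op": "play_rows", "data": {
  "commands": [
    [-0.003,-0.0005,0.003,0],
    [-0.003,-0.0005,0.003,0],
    [-0.003,-0.0005,0.003,0]
  ]
}}

```text
time_s: 6.83
tcp_pos: [536.1, -1.7, 97.9]
tcp_rot: [-0.29, 0.957, -0.0, 0.0]
wrist_force: [-0.2, -0.3, -3.4]
width: 0.549
```

Run:
```python
from h import *
rel([534.36,-1.81,65],2.157+np.pi/2)
s=snap("wrist","w11"); rel([534.36,-1.81,65],2.157+np.pi/2)
crop("w11",230,180,180,165,"w11a")
h=2.157
for u,v,z in [(32,0,85),(32,-5,80),(32,5,80)]:
    q=rt(h)@[u,v]+[534.5,-1.2]; p=proj("w11",[*q,z])[0]; print((u,v,z),p.round(1),((p-[230,180])*600/165).round(0))
```

```text
pos [536.1  -1.7  97.9] xhead -2.553 j6 -2.162 t 6.83 F [-0.2 -0.3 -3.4] w 0.549
rel [np.float64(0.0031), np.float64(0.0018), np.float64(0.0659), np.float64(0.0006)]
pos [536.1  -1.7  98. ] xhead -2.553 j6 -2.162 t 6.88 F [ 0.9  0.1 -3.3] w 0.55
rel [np.float64(0.003), np.float64(0.0018), np.float64(0.066), np.float64(0.0006)]
w11a scale 3.6363636363636362
(32, 0, 85) [325.1 311.6] [346. 479.]
(32, -5, 80) [315.6 306.1] [311. 458.]
(32, 5, 80) [334.3 306.1] [379. 459.]
```

View pics/w11a.png

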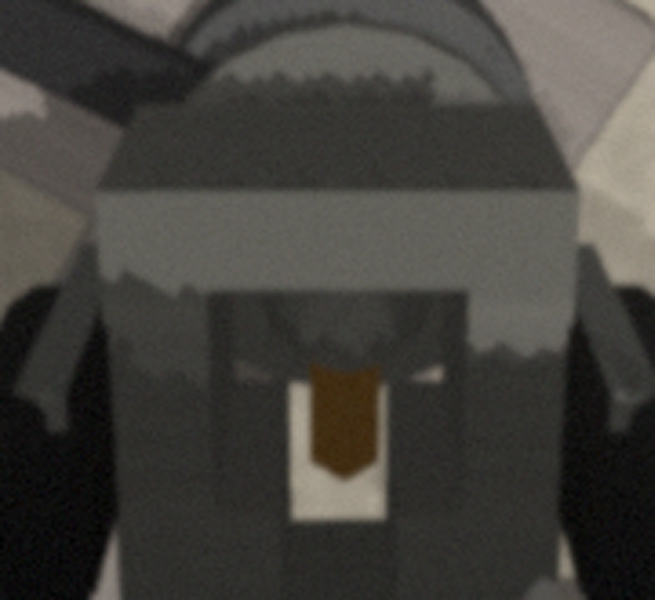

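Emit:
{"op": "play_rows", "data": {
  "commands": [
    [0.002,0.001,0.01,0],
    [0.002,0.001,0.02,0],
    [0.002,0.001,0.02,0],
    [0.002,0.001,0.02,0]
  ]
}}

```text
time_s: 7.22
tcp_pos: [534.3, -1.8, 87.3]
tcp_rot: [-0.29, 0.957, 0.0, -0.001]
wrist_force: [-0.3, 1.7, -3.9]
width: 0.552
```

Run:
```python
from h import *
rel([534.36,-1.81,65],2.157+np.pi/2)
s=snap("wrist","w12"); rel([534.36,-1.81,65],2.157+np.pi/2)
crop("w12",230,180,180,165,"w12a")
h=2.157
for u,v,z in [(32,0,85),(32,-5,80),(32,5,80)]:
    q=rt(h)@[u,v]+[534.5,-1.2]; p=proj("w12",[*q,z])[0]; print((u,v,z),p.round(1),((p-[230,180])*600/165).round(0))
```

```text
pos [534.3  -1.8  87.3] xhead -2.553 j6 -2.162 t 7.22 F [-0.3  1.7 -3.9] w 0.552
rel [np.float64(-0.0001), np.float64(-0.0002), np.float64(0.0446), np.float64(0.0006)]
pos [534.4  -1.8  87.5] xhead -2.553 j6 -2.162 t 7.27 F [-1.2  1.2 -3.1] w 0.55
rel [np.float64(0.0001), np.float64(-0.0001), np.float64(0.045), np.float64(0.0006)]
w12a scale 3.6363636363636362
(32, 0, 85) [322.  322.7] [335. 519.]
(32, -5, 80) [312.1 316.5] [299. 496.]
(32, 5, 80) [331.9 316.5] [371. 496.]
```

View pics/w12a.png

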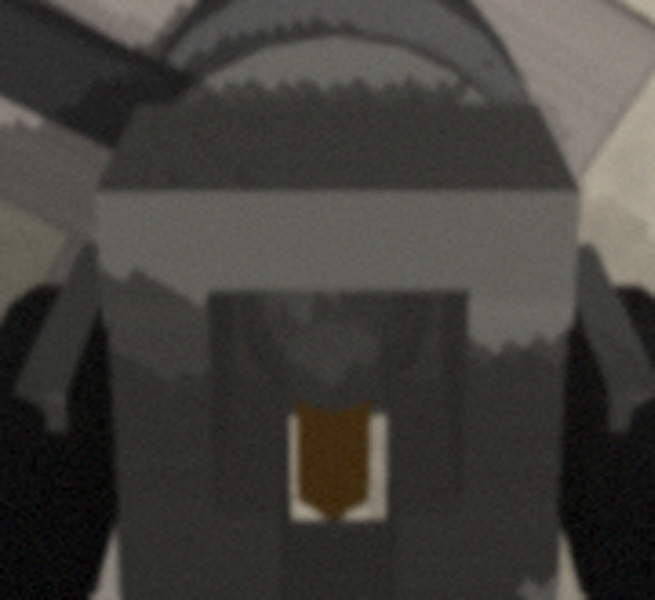

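Run:
```python
from h import *
V,f,c=load("w12")
T=np.array([[1,-0.0005,0.0003,-0.5823],[-0.0004,-0.9593,-0.2824,-70.4956],[0.0004,0.2824,-0.9593,-143.279],[0,0,0,1]])
TW=T@V # world->tool
h=2.157
for u in (0,32):
    q=rt(h)@[u,0]+[534.5,-1.2]
    print(u,(TW@[*q,85,1]).round(2))
print(TW.round(4)); print(manip.state()["tcp_rot"].round(4))
```

```text
0 [-0.8   3.06  2.27  1.  ]
32 [-0.86 35.06  2.3   1.  ]
[[-8.319000e-01 -5.549000e-01  1.600000e-03  4.430591e+02]
 [-5.549000e-01  8.319000e-01  7.000000e-04  3.006005e+02]
 [-1.700000e-03 -3.000000e-04 -1.000000e+00  8.817550e+01]
 [ 0.000000e+00  0.000000e+00  0.000000e+00  1.000000e+00]]
[-2.899e-01  9.571e-01  2.000e-04 -4.000e-04]
```

Run:
```python
from h import *
for i in range(2):
    s=manip.state(); im=manip.get_image("wrist"); print(s["tcp_pos"].round(2), s["time_s"], np.round(im["tool_from_camera"],4).tolist())
s=manip.state();print(s["tcp_pos"].round(2),s["joints"].round(4))
```

```text
[534.39  -1.77  87.48] 7.2667 [[1.0, -0.0003, -0.0004, -0.4014], [-0.0004, -0.9593, -0.2822, -73.194], [-0.0003, 0.2822, -0.9593, -143.2809], [0.0, 0.0, 0.0, 1.0]]
[534.53  -1.82  87.67] 7.3167 [[1.0, -0.0003, -0.0004, -0.4015], [-0.0004, -0.9593, -0.2822, -73.1941], [-0.0003, 0.2822, -0.9593, -143.2805], [0.0, 0.0, 0.0, 1.0]]
[534.59  -1.83  87.75] [-0.0035  0.3427 -0.2508  0.9777  0.     -2.1625]
```

Run:
```python
from h import *
n=np.nan
V,f,c=load("w12")
im=manip.get_image("wrist");T=im["tool_from_camera"];Vt=np.linalg.inv(T)
B=lambda x,y:(240+x/3.5294,200+y/3.5294)
ko=[(B(60,113),(-24,-24,28)),(B(525,113),(-24,24,28)),(B(97,32),(-24,-24,0)),(B(487,32),(-24,24,0)),
(B(168,210),(-13.25,-13.25,28)),(B(416,210),(-13.25,13.25,28)),((B(190,0)[0],n),(0,-13.25,0)),((B(394,0)[0],n),(0,13.25,0)),
((n,B(0,300)[1]),(13.25,-10,0)),((B(246,0)[0],n),(25,-6.25,0)),((B(341,0)[0],n),(25,6.25,0)),((n,B(0,434)[1]),(34,0,0))]
def res(p):
    o=[]
    for uv,(u,v,h) in ko:
        M=R.from_euler("zx",[p[3],p[4]]).as_matrix()
        P=M@np.array([v,u,-h])+p[:3]; q=Vt[:3,:3]@P+Vt[:3,3]
        o.append([c[0]+f*q[0]/-q[2]-uv[0],c[1]-f*q[1]/-q[2]-uv[1]])
    o=np.ravel(o);return o[~np.isnan(o)]
s=least_squares(res,[0,0,0,0,0],loss="soft_l1",f_scale=1.);print("key in tool",s.x.round(3),res(s.x).round(1))
h=2.157;tx=np.array([-np.sin(h),np.cos(h)]);ty=np.array([np.cos(h),np.sin(h)])
tgt=np.array([534.5,-1.2])-(s.x[0]*tx+s.x[1]*ty);print(tgt);rel([*tgt,65],h+np.pi/2)
```

```text
key in tool [-1.820e-01 -2.434e+00  1.295e+00 -2.000e-03 -1.000e-02] [-0.4  0.3  0.3  0.   0.8  0.2 -0.7 -0.  -0.4 -0.1  0.7 -0.2  0.2  0.
 -0.1  0.2 -0.7  0. ]
[533.00209057   0.72679009]
pos [534.7  -1.8  87.8] xhead -2.553 j6 -2.162 t 7.42 F [-1.1  0.7 -2.5] w 0.551
rel [np.float64(-0.0001), np.float64(0.0061), np.float64(0.0456), np.float64(0.0006)]
```

Emit:
{"op": "play_rows", "data": {
  "commands": [
    [-0.0006,0.0026,0.0,0],
    [-0.0006,0.0026,0.008,0],
    [-0.0006,0.0026,0.016,0],
    [-0.0006,0.0026,0.016,0]
  ]
}}

```text
time_s: 7.75
tcp_pos: [533.8, -0.4, 79.0]
tcp_rot: [-0.29, 0.957, 0.0, -0.0]
wrist_force: [-0.8, 1.8, -4.3]
width: 0.55
```

Run:
```python
from h import *
rel([534.36,-1.81,65],2.157+np.pi/2)
s=snap("wrist","w13"); print(s["wrist_torque"].round(2));rel([534.36,-1.81,65],2.157+np.pi/2)
crop("w13",230,180,180,165,"w13a")
```

```text
pos [ 5.338e+02 -4.000e-01  7.900e+01] xhead -2.553 j6 -2.16 t 7.75 F [-0.8  1.8 -4.3] w 0.55
rel [np.float64(0.0006), np.float64(-0.003), np.float64(0.028), np.float64(0.0007)]
[0.38 0.06 0.01]
pos [ 5.337e+02 -5.000e-01  7.910e+01] xhead -2.553 j6 -2.16 t 7.8 F [-0.9  2.  -4.1] w 0.55
rel [np.float64(0.0004), np.float64(-0.003), np.float64(0.0283), np.float64(0.0007)]
w13a scale 3.6363636363636362
```

View pics/w13a.png

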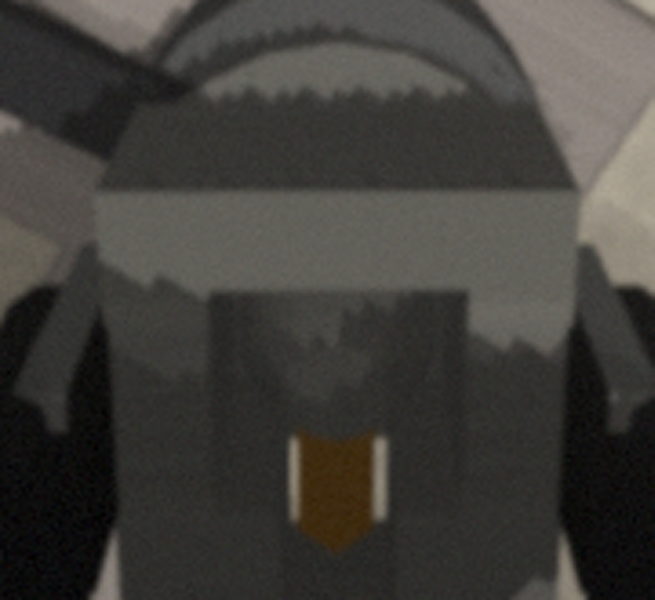

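Emit:
{"op": "play_rows", "data": {
  "commands": [
    [0,0,0.01,0],
    [0,0,0.02,0],
    [0,0,0.026,0],
    [0,0,0.026,0],
    [0,0,0.026,0]
  ]
}}

```text
time_s: 8.22
tcp_pos: [533.7, -0.5, 66.2]
tcp_rot: [-0.29, 0.957, 0.0, -0.001]
wrist_force: [-2.1, 4.2, -6.3]
width: 0.548
```

Run:
```python
from h import *
rel([534.36,-1.81,65],2.157+np.pi/2)
```

```text
pos [ 5.337e+02 -5.000e-01  6.620e+01] xhead -2.553 j6 -2.16 t 8.22 F [-2.1  4.2 -6.3] w 0.548
rel [np.float64(0.0003), np.float64(-0.003), np.float64(0.0023), np.float64(0.0007)]
```

Emit:
{"op": "play_rows", "data": {
  "commands": [
    [0,0.0015,0.002,0],
    [0,0.0015,0.004,0],
    [0,0.0015,0.004,0]
  ]
}}

```text
time_s: 8.47
tcp_pos: [534.1, -0.2, 65.1]
tcp_rot: [-0.29, 0.957, -0.0, 0.0]
wrist_force: [-1.6, 1.7, -1.4]
width: 0.551
```

Run:
```python
from h import *
rel([534.36,-1.81,65],2.157+np.pi/2)
```

```text
pos [ 5.341e+02 -2.000e-01  6.510e+01] xhead -2.553 j6 -2.159 t 8.47 F [-1.6  1.7 -1.4] w 0.551
rel [np.float64(0.0013), np.float64(-0.003), np.float64(0.0002), np.float64(0.0006)]
```

Emit:
{"op": "play_rows", "data": {
  "commands": [
    [0,0.0005,0.002,0],
    [0,0.0005,0.002,0],
    [0,0.0005,0.002,0]
  ]
}}

```text
time_s: 8.72
tcp_pos: [534.1, -0.2, 65.0]
tcp_rot: [-0.29, 0.957, -0.001, 0.001]
wrist_force: [-4.3, -0.2, 10.5]
width: 0.547
```

Run:
```python
from h import *
rel([534.36,-1.81,65],2.157+np.pi/2); snap("wrist","w14");snap("scene","s14");crop("s14",230,100,160,120,"s14a")
```

```text
pos [ 5.341e+02 -2.000e-01  6.500e+01] xhead -2.554 j6 -2.159 t 8.72 F [-4.3 -0.2 10.5] w 0.547
rel [np.float64(0.0013), np.float64(-0.0029), np.float64(0.0), np.float64(0.0005)]
s14a scale 5.0
```

View pics/s14a.png

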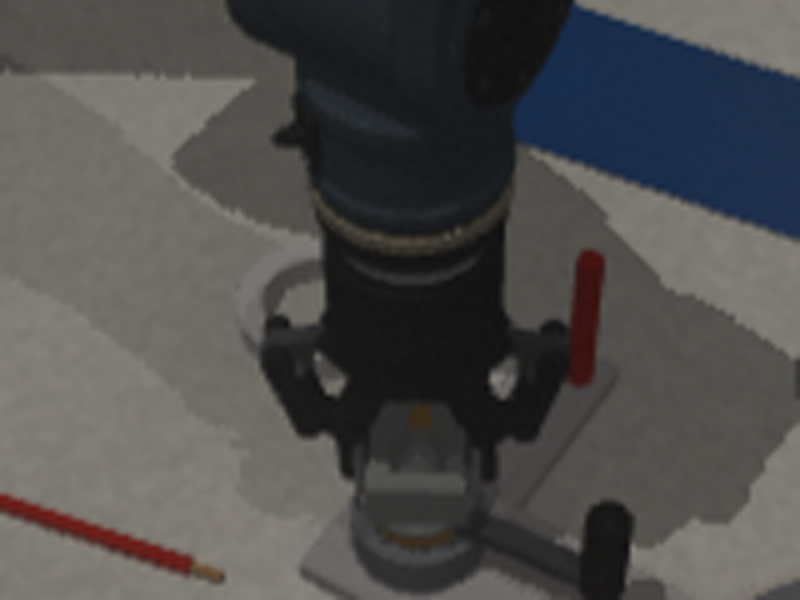

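View pics/w14.png

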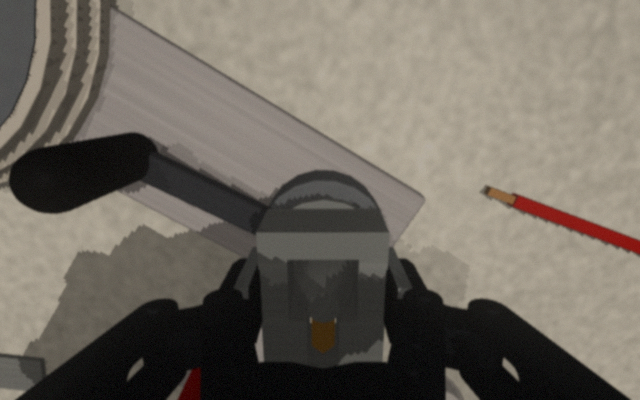

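Emit:
{"op": "play_rows", "data": {
  "commands": [
    [-0.0002,0,-0.001,0.02],
    [-0.0004,-0.0001,-0.001,0.045],
    [-0.0006,-0.0002,-0.001,0.07],
    [-0.0008,-0.0002,-0.001,0.095],
    [-0.001,-0.0003,-0.001,0.12],
    [-0.0012,-0.0004,-0.001,0.14],
    [-0.0012,-0.0004,-0.001,0.14]
  ]
}}

```text
time_s: 9.4
tcp_pos: [534.2, -0.2, 65.1]
tcp_rot: [-0.072, 0.997, -0.001, 0.0]
wrist_force: [-4.0, 0.1, 5.0]
width: 0.549
```

Run:
```python
from h import *
rel([534.36,-1.81,65],1.62+np.pi/2); s=snap("wrist","w15");print(s["wrist_torque"].round(2))
```

```text
pos [ 5.342e+02 -2.000e-01  6.510e+01] xhead -2.998 j6 -1.715 t 9.4 F [-4.   0.1  5. ] w 0.549
rel [np.float64(0.0001), np.float64(-0.0032), np.float64(0.0001), np.float64(0.0302)]
[ 0.05  0.91 -0.03]
```

View pics/w15.png

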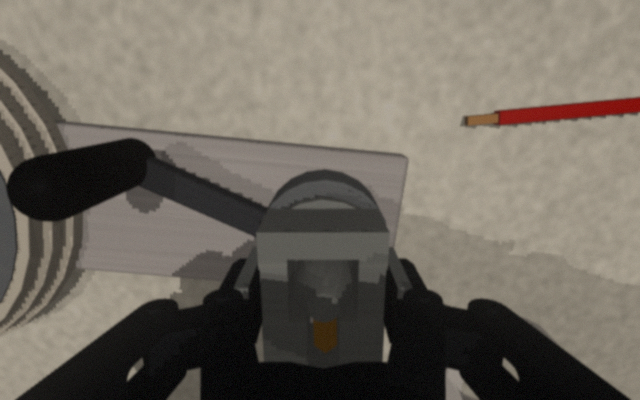

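Emit:
{"op": "play_rows", "data": {
  "commands": [
    [-0.0001,0,0,0.007],
    [-0.0002,0,0,0.014],
    [-0.0003,0,0,0.021],
    [-0.0003,0,0,0.021]
  ]
}}

```text
time_s: 9.78
tcp_pos: [534.4, -0.2, 65.0]
tcp_rot: [-0.04, 0.999, -0.001, 0.0]
wrist_force: [-4.7, -0.7, 5.7]
width: 0.55
```

Run:
```python
from h import *
rel([534.36,-1.81,65],1.62+np.pi/2); s=snap("top","t16");print(s["wrist_torque"].round(2));crop("t16",230,180,120,90,"t16a")
snap("scene","s16");crop("s16",290,130,100,75,"s16a")
```

```text
pos [ 5.344e+02 -2.000e-01  6.500e+01] xhead -3.061 j6 -1.651 t 9.78 F [-4.7 -0.7  5.7] w 0.55
rel [np.float64(0.0004), np.float64(-0.0033), np.float64(0.0001), np.float64(0.01)]
[-0.01  1.08  0.05]
t16a scale 6.666666666666667
s16a scale 8.0
```

View pics/t16a.png

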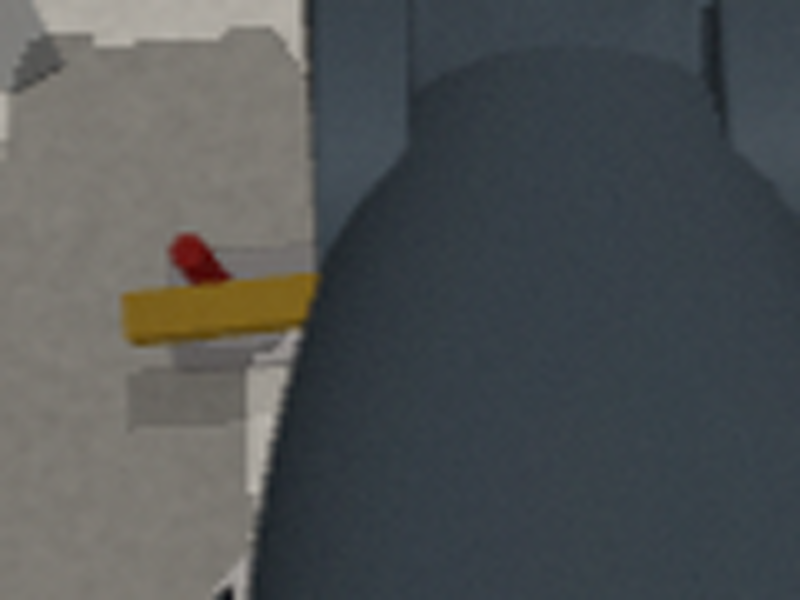

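View pics/s16a.png

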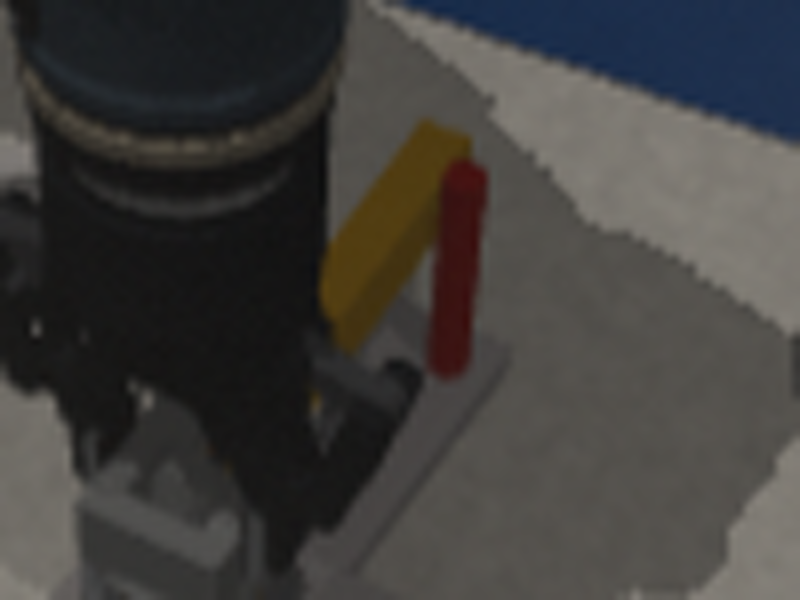

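Emit:
{"op": "play_rows", "data": {
  "commands": [
    [-0.0001,0,0,0.004],
    [-0.0001,0,0,0.008],
    [-0.0001,0,0,0.008]
  ]
}}

```text
time_s: 10.13
tcp_pos: [534.5, -0.2, 65.0]
tcp_rot: [-0.028, 1.0, -0.001, 0.0]
wrist_force: [-4.2, -1.2, 5.3]
width: 0.553
```

Run:
```python
from h import *
rel([534.36,-1.81,65],1.62+np.pi/2); s=manip.state();print(s["wrist_torque"].round(2))
```

```text
pos [ 5.345e+02 -2.000e-01  6.500e+01] xhead -3.085 j6 -1.627 t 10.13 F [-4.2 -1.2  5.3] w 0.553
rel [np.float64(0.0005), np.float64(-0.0033), np.float64(0.0001), np.float64(0.0022)]
[0.01 1.08 0.04]
```

Emit:
{"op": "play_rows", "data": {
  "commands": [
    [0,0,0,0.003],
    [0,0,0,0.006],
    [0,0,0,0.006]
  ]
}}

```text
time_s: 10.38
tcp_pos: [533.9, -0.2, 65.0]
tcp_rot: [-0.02, 1.0, -0.001, -0.0]
wrist_force: [-7.0, -1.7, 7.3]
width: 0.552
```

Run:
```python
from h import *
rel([534.36,-1.81,65],1.62+np.pi/2); s=snap("top","t17");print(s["wrist_torque"].round(2));crop("t17",230,200,60,45,"t17a")
```

```text
pos [ 5.339e+02 -2.000e-01  6.500e+01] xhead -3.102 j6 -1.61 t 10.38 F [-7.  -1.7  7.3] w 0.552
rel [np.float64(-0.0007), np.float64(-0.0033), np.float64(0.0), np.float64(-0.003)]
[-0.21  1.4   1.58]
t17a scale 13.333333333333334
```

View pics/t17a.png

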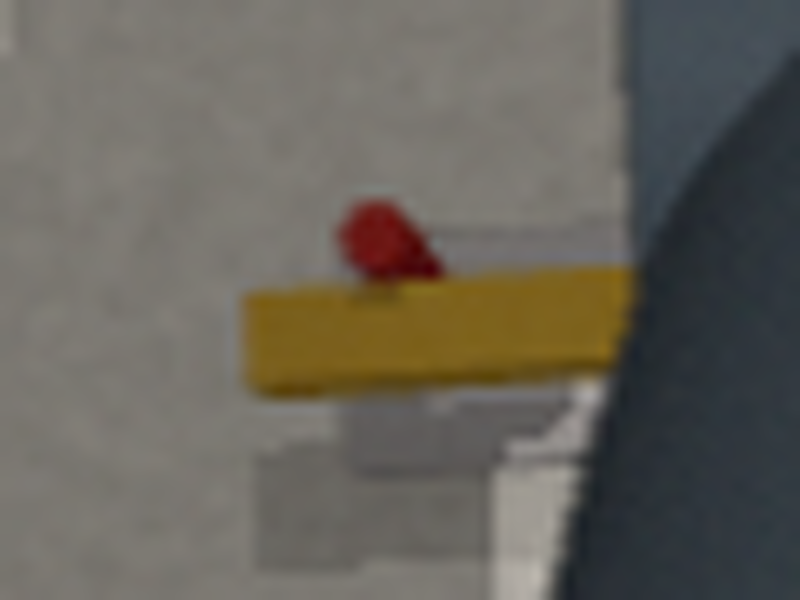

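Emit:
{"op": "play_rows", "data": {
  "commands": [
    [0.0005,0,-0.0005,-0.003],
    [0.0005,0,-0.0005,-0.003]
  ]
}}

```text
time_s: 10.6
tcp_pos: [534.3, -0.1, 65.0]
tcp_rot: [-0.024, 1.0, -0.001, 0.0]
wrist_force: [-4.0, -1.2, 5.6]
width: 0.551
```

Run:
```python
from h import *
rel([534.36,-1.81,65],1.62+np.pi/2); s=manip.state();print(s["wrist_torque"].round(2))
```

```text
pos [ 5.343e+02 -1.000e-01  6.500e+01] xhead -3.093 j6 -1.619 t 10.6 F [-4.  -1.2  5.6] w 0.551
rel [np.float64(0.0001), np.float64(-0.0034), np.float64(0.0001), np.float64(-0.0003)]
[-0.26  1.01  0.35]
```

Emit:
{"op": "play_rows", "data": {
  "commands": [
    [0,0,0,0],
    [0,0,0,0],
    [0,0,0,0],
    [0,0,0,0]
  ],
  "grip": 1
}}

```text
time_s: 10.93
tcp_pos: [534.8, 0.3, 64.6]
tcp_rot: [-0.024, 1.0, -0.0, 0.0]
wrist_force: [0.3, 0.2, -0.1]
width: 0.999
```

Emit:
{"op": "play_rows", "data": {
  "commands": [
    [0,0,-0.03,0],
    [0,0,-0.1,0],
    [0,0,-0.18,0],
    [0,0,-0.26,0],
    [0,0,-0.26,0]
  ]
}}

```text
time_s: 11.35
tcp_pos: [537.7, 0.4, 202.0]
tcp_rot: [-0.024, 1.0, -0.0, 0.005]
wrist_force: [0.6, -0.5, 0.9]
width: 1.001
```

Run:
```python
from h import *
s=snap("wrist","w18");print(s["tcp_pos"].round(1),s["width"].round(3),s["wrist_force"].round(1)); snap("scene","s18"); snap("top","t18"); crop("s18",270,110,120,90,"s18a")
```

```text
Traceback (most recent call last):
AttributeError: 'float' object has no attribute 'round'
```

View pics/w18.png

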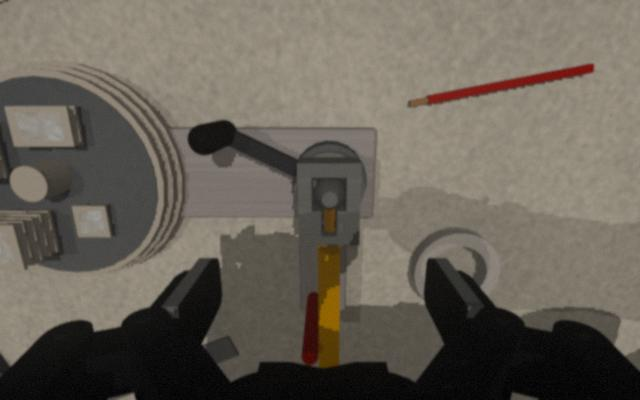

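Run:
```python
from h import *
s=snap("wrist","w18");print(s["tcp_pos"].round(1),s["wrist_force"].round(1)); snap("scene","s18"); snap("top","t18"); crop("s18",290,140,100,75,"s18a"); crop("w18",170,90,200,150,"w18a")
for hd in (-.35,-.4,-.45,-.5):
    q=np.array([534.5,-1.2])+100*np.array([np.cos(hd),np.sin(hd)])
    print(hd,q.round(1),proj("w18",[*q,108]).round(1),((proj("w18",[*q,108])[0]-[170,90])*4).round(0))
```

```text
[5.369e+02 4.000e-01 1.988e+02] [-0.   0.4 -0.7]
s18a scale 8.0
w18a scale 4.0
-0.35 [628.4 -35.5] [[192.9 148.6]] [ 91. 234.]
-0.4 [626.6 -40.1] [[195.2 141.9]] [101. 207.]
-0.45 [624.5 -44.7] [[197.9 135.2]] [111. 181.]
-0.5 [622.3 -49.1] [[200.9 128.6]] [124. 154.]
```

View pics/s18a.png

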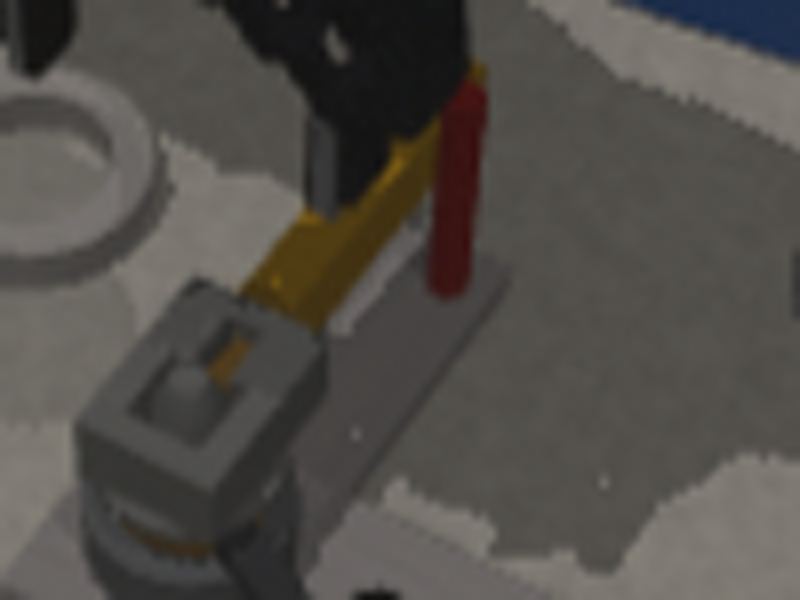

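View pics/w18a.png

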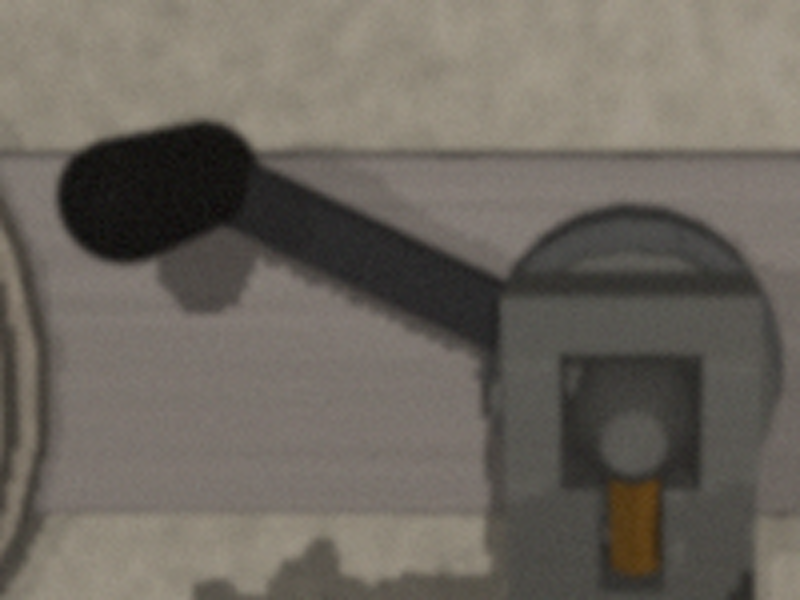

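Run:
```python
from h import *
rel([637,-8.5,150],2.72)
m=atz("t18",(306,137),80);print(m)
```

```text
pos [5.340e+02 4.000e-01 1.938e+02] xhead -3.094 j6 -1.618 t 11.55 F [-0.7  0.1 -0.3] w 1.003
rel [np.float64(-0.205), np.float64(-0.0275), np.float64(0.0875), np.float64(0.1494)]
[766.96009129   5.00803714  80.        ]
```

Emit:
{"op": "play_rows", "data": {
  "commands": [
    [-0.205,-0.0275,0.05,0.15],
    [-0.205,-0.0275,0.08,0.15],
    [-0.205,-0.0275,0.08,0.15],
    [-0.205,-0.0275,0.08,0.15],
    [-0.205,-0.0275,0.08,0.15],
    [-0.205,-0.0275,0.08,0.15]
  ],
  "grip": -1
}}

```text
time_s: 12.05
tcp_pos: [636.4, -8.5, 152.7]
tcp_rot: [0.209, 0.978, -0.0, -0.002]
wrist_force: [-0.1, 0.7, 0.5]
width: 0.145
```

Run:
```python
from h import *
rel([637,-8.5,82],2.72)
s=snap("wrist","w19");rel([637,-8.5,82],2.72)
```

```text
pos [636.4  -8.5 152.7] xhead 2.721 j6 -1.164 t 12.05 F [-0.1  0.7  0.5] w 0.145
rel [np.float64(-0.0016), np.float64(0.0007), np.float64(0.1415), np.float64(0.0004)]
pos [636.4  -8.4 153.7] xhead 2.722 j6 -1.164 t 12.1 F [-0.5 -0.3  0.8] w 0.062
rel [np.float64(-0.0014), np.float64(0.0005), np.float64(0.1433), np.float64(0.0005)]
```

View pics/w19.png

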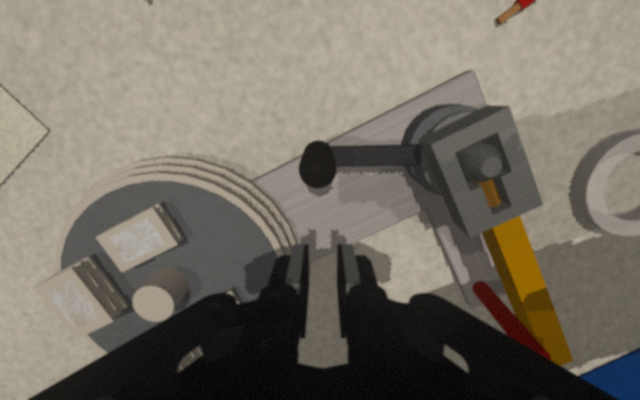

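Emit:
{"op": "play_rows", "data": {
  "commands": [
    [0,0,0.05,0],
    [0,0,0.11,0],
    [0,0,0.142,0],
    [0,0,0.142,0],
    [0,0,0.142,0]
  ]
}}

```text
time_s: 12.52
tcp_pos: [636.4, -8.4, 83.8]
tcp_rot: [0.209, 0.978, -0.0, -0.001]
wrist_force: [-0.3, 0.5, 0.6]
width: -0.002
```

Run:
```python
from h import *
rel([637,-8.5,82],2.72)
s=snap("wrist","w20");print(s["wrist_torque"].round(2))
# arc plan: lever angle a -> pusher centre
C=np.array([534.5,-1.2])
Rm=R.from_quat(s["tcp_rot"]).as_matrix();p0=s["tcp_pos"]
a0=-0.42
def pose(a,off,rad=99): 
    r=np.array([np.cos(a),np.sin(a)]);t=np.array([-r[1],r[0]]);return C+rad*r+off*t
for a in np.arange(-0.42,-1.8,-0.12):
    for off in ([34,22] if a>-0.45 else [22]):
        q=pose(a,off);d=Rm.T@np.array([*(q-p0[:2]),0])/500;print(round(a,2),off,q.round(1),d[:2].round(4),round((a0-a)/np.pi,3))
```

```text
pos [636.4  -8.4  83.8] xhead 2.72 j6 -1.162 t 12.52 F [-0.3  0.5  0.6] w -0.002
rel [np.float64(-0.0012), np.float64(0.0003), np.float64(0.0036), np.float64(0.0001)]
[ 0.   -0.06  0.02]
-0.42 34 [638.8 -10.5] [-0.0061 -0.002 ] 0.0
-0.42 22 [633.9 -21.5] [-0.0061 -0.026 ] 0.0
-0.54 22 [630.7 -33.2] [-0.01 -0.05] 0.038
-0.66 22 [626.2 -44.5] [-0.0109 -0.0743] 0.076
-0.78 22 [620.4 -55.2] [-0.009  -0.0985] 0.115
-0.9 22 [613.3 -65.1] [-0.0042 -0.1224] 0.153
-1.02 22 [605.1 -74. ] [ 0.0035 -0.1455] 0.191
-1.14 22 [595.8 -82. ] [ 0.0138 -0.1675] 0.229
-1.26 22 [585.7 -88.7] [ 0.0268 -0.1881] 0.267
-1.38 22 [574.9 -94.2] [ 0.0421 -0.207 ] 0.306
-1.5 22 [563.4 -98.4] [ 0.0595 -0.2239] 0.344
-1.62 22 [ 551.6 -101.2] [ 0.0789 -0.2387] 0.382
-1.74 22 [ 539.5 -102.5] [ 0.0998 -0.251 ] 0.42
```

View pics/w20.png

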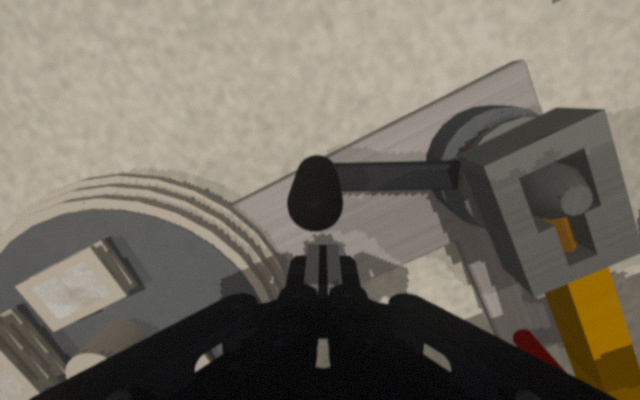

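Emit:
{"op": "play_rows", "data": {
  "commands": [
    [-0.004,-0.014,0,0],
    [-0.006,-0.026,0,0],
    [-0.008,-0.038,0,0.019],
    [-0.01,-0.05,0,0.038],
    [-0.0105,-0.062,0,0.057],
    [-0.011,-0.0743,0,0.076],
    [-0.011,-0.0743,0,0.076]
  ]
}}

```text
time_s: 13.15
tcp_pos: [627.5, -45.8, 85.0]
tcp_rot: [0.327, 0.945, 0.0, 0.001]
wrist_force: [-0.0, -0.6, -0.6]
width: -0.002
```

Run:
```python
from h import *
rel([626.2,-44.5,84],-0.66+np.pi)
s=snap("wrist","w21");print(s["wrist_torque"].round(2))
```

```text
pos [627.5 -45.8  85. ] xhead 2.476 j6 -0.978 t 13.15 F [-0.  -0.6 -0.6] w -0.002
rel [np.float64(0.0036), np.float64(0.0004), np.float64(0.0021), np.float64(-0.0017)]
[-0.02  0.    0.01]
```

View pics/w21.png

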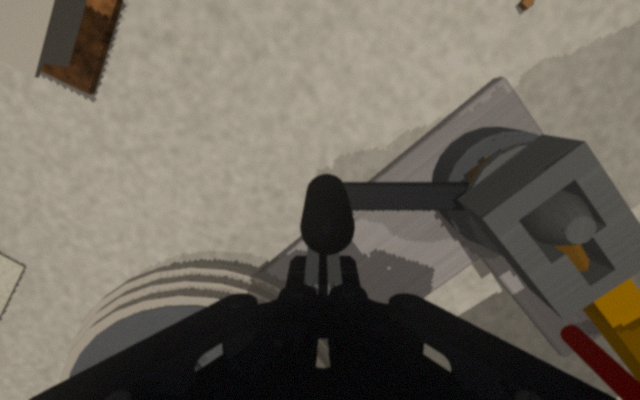

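Emit:
{"op": "play_rows", "data": {
  "commands": [
    [-0.0018,-0.012,0.002,0.019],
    [-0.0028,-0.024,0.002,0.038],
    [-0.0032,-0.0362,0.002,0.0573],
    [-0.0028,-0.0483,0.002,0.0764],
    [-0.0018,-0.0605,0.002,0.0955],
    [0,-0.0726,0.002,0.1146],
    [0.0023,-0.0846,0.002,0.1337],
    [0.005,-0.0964,0.002,0.1528]
  ]
}}

```text
time_s: 13.87
tcp_pos: [597.1, -81.8, 83.5]
tcp_rot: [0.541, 0.841, 0.0, 0.002]
wrist_force: [4.2, -0.8, 0.4]
width: -0.004
```

Run:
```python
from h import *
rel([595.8,-82,84],-1.14+np.pi)
s=snap("wrist","w22");print(s["wrist_torque"].round(2))
rel([595.8,-82,84],-1.14+np.pi)
```

```text
pos [597.1 -81.8  83.5] xhead 1.999 j6 -0.564 t 13.87 F [ 4.2 -0.8  0.4] w -0.004
rel [np.float64(0.0007), np.float64(-0.0024), np.float64(-0.001), np.float64(-0.0009)]
[-0.21 -0.85  0.06]
pos [596.  -82.3  83.5] xhead 1.994 j6 -0.56 t 13.92 F [ 3.6 -1.   0.8] w 0.001
rel [np.float64(0.0008), np.float64(-0.0002), np.float64(-0.001), np.float64(-0.0024)]
```

View pics/w22.png

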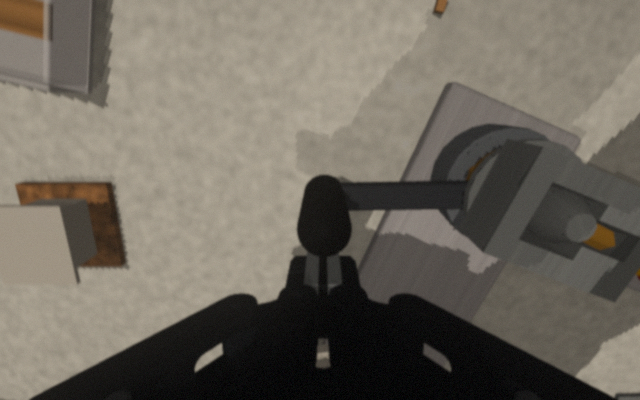

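Emit:
{"op": "play_rows", "data": {
  "commands": [
    [-0.0018,-0.012,0,0.019],
    [-0.003,-0.024,0,0.038],
    [-0.0036,-0.0362,0,0.0573],
    [-0.0034,-0.0483,0,0.0764]
  ]
}}

```text
time_s: 14.25
tcp_pos: [575.6, -93.3, 83.4]
tcp_rot: [0.637, 0.771, 0.0, 0.002]
wrist_force: [4.5, -1.7, -0.0]
width: -0.002
```

Run:
```python
from h import *
rel([574.9,-94.2,84],-1.38+np.pi)
s=manip.state();print(s["wrist_torque"].round(2))
```

```text
pos [575.6 -93.3  83.4] xhead 1.76 j6 -0.349 t 14.25 F [ 4.5 -1.7 -0. ] w -0.002
rel [np.float64(-0.0014), np.float64(-0.0017), np.float64(-0.0011), np.float64(-0.0006)]
[-0.38 -0.84  0.07]
```

Emit:
{"op": "play_rows", "data": {
  "commands": [
    [-0.0012,-0.006,0,0.0095],
    [-0.0023,-0.012,0,0.019],
    [-0.0032,-0.018,0,0.0287]
  ]
}}

```text
time_s: 14.5
tcp_pos: [567.0, -96.6, 83.4]
tcp_rot: [0.671, 0.742, 0.0, 0.001]
wrist_force: [3.0, -2.3, 0.5]
width: 0.002
```

Run:
```python
from h import *
rel([566,-97.6,84],-1.47+np.pi)
s=manip.state();print(s["wrist_torque"].round(2))
```

```text
pos [567.  -96.6  83.4] xhead 1.671 j6 -0.268 t 14.5 F [ 3.  -2.3  0.5] w 0.002
rel [np.float64(-0.0018), np.float64(-0.0022), np.float64(-0.0011), np.float64(-0.0002)]
[-0.46 -0.71  0.04]
```

Emit:
{"op": "play_rows", "data": {
  "commands": [
    [-0.0008,-0.006,0,0.0095],
    [-0.0018,-0.012,0,0.019],
    [-0.0026,-0.018,0,0.0287]
  ]
}}

```text
time_s: 14.75
tcp_pos: [558.2, -98.8, 83.4]
tcp_rot: [0.703, 0.711, 0.0, 0.002]
wrist_force: [3.2, -1.9, 1.2]
width: -0.001
```

Run:
```python
from h import *
rel([557.5,-100,84],-1.56+np.pi)
s=snap("wrist","w23");print(s["wrist_torque"].round(2))
```

```text
pos [558.2 -98.8  83.4] xhead 1.581 j6 -0.185 t 14.75 F [ 3.2 -1.9  1.2] w -0.001
rel [np.float64(-0.0024), np.float64(-0.0014), np.float64(-0.0012), np.float64(-0.0002)]
[-0.61 -0.69  0.08]
```

View pics/w23.png

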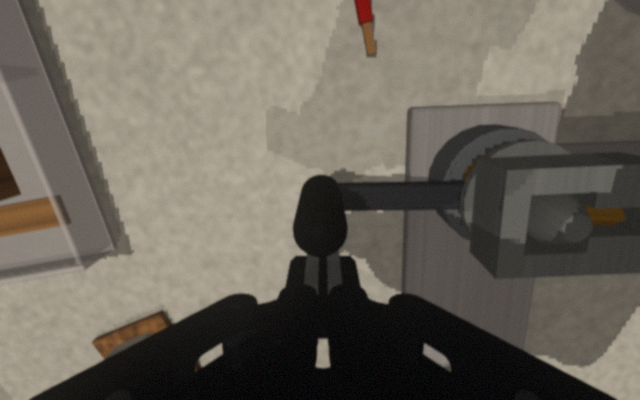

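Emit:
{"op": "play_rows", "data": {
  "commands": [
    [-0.0025,-0.006,0,0.0095],
    [-0.0038,-0.012,0,0.019],
    [-0.0046,-0.018,0,0.0287]
  ]
}}

```text
time_s: 15.05
tcp_pos: [549.0, -100.6, 83.3]
tcp_rot: [0.735, 0.678, 0.001, 0.001]
wrist_force: [3.1, -1.2, 1.3]
width: 0.002
```

Run:
```python
from h import *
rel([548,-101.5,84],-1.65+np.pi)
s=manip.state();print(s["wrist_torque"].round(2))
```

```text
pos [ 549.  -100.6   83.3] xhead 1.491 j6 -0.102 t 15.05 F [ 3.1 -1.2  1.3] w 0.002
rel [np.float64(-0.002), np.float64(-0.0018), np.float64(-0.0013), np.float64(-0.0001)]
[-0.12 -0.6   0.05]
```

Emit:
{"op": "play_rows", "data": {
  "commands": [
    [-0.001,-0.006,0,0.0095],
    [-0.002,-0.012,0,0.019],
    [-0.003,-0.018,0,0.0287]
  ]
}}

```text
time_s: 15.3
tcp_pos: [539.9, -101.5, 83.4]
tcp_rot: [0.765, 0.645, 0.001, 0.001]
wrist_force: [3.0, -0.7, 1.4]
width: 0.002
```

Run:
```python
from h import *
rel([539,-102.5,84],-1.74+np.pi)
s=snap("top","t24");print(s["wrist_torque"].round(2));crop("t24",230,180,120,90,"t24a")
```

```text
pos [ 539.9 -101.5   83.4] xhead 1.401 j6 -0.016 t 15.3 F [ 3.  -0.7  1.4] w 0.002
rel [np.float64(-0.0023), np.float64(-0.0014), np.float64(-0.0013), np.float64(-0.0002)]
[-0.21 -0.58 -0.05]
t24a scale 6.666666666666667
```

View pics/t24a.png

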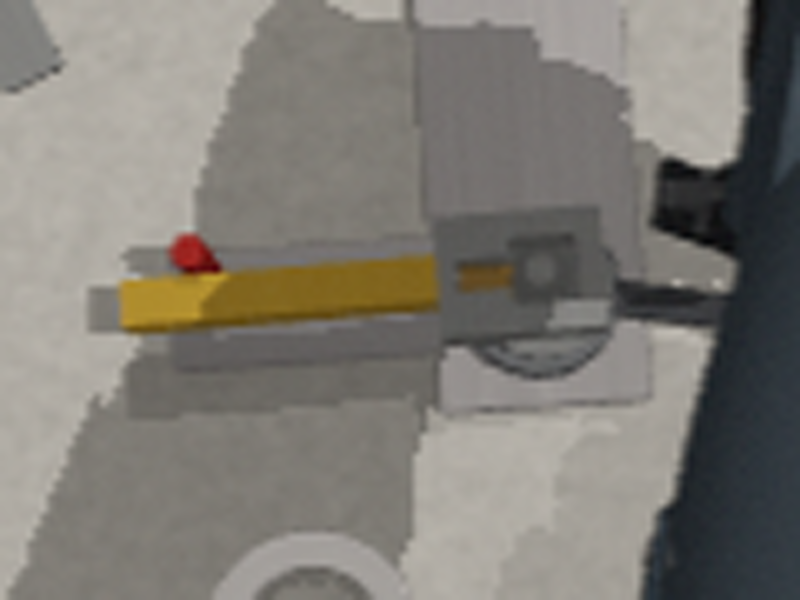

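Emit:
{"op": "play_rows", "data": {
  "commands": [
    [-0.001,-0.006,0,0.0095],
    [-0.002,-0.012,0,0.019],
    [-0.003,-0.018,0,0.0287]
  ]
}}

```text
time_s: 15.6
tcp_pos: [533.5, -101.9, 83.7]
tcp_rot: [0.793, 0.609, 0.002, 0.003]
wrist_force: [19.7, -3.4, -9.3]
width: 0.002
```

Run:
```python
from h import *
rel([530,-102.5,84],-1.83+np.pi)
s=manip.state();print(s["wrist_torque"].round(2))
```

```text
pos [ 533.5 -101.9   83.7] xhead 1.311 j6 0.071 t 15.6 F [19.7 -3.4 -9.3] w 0.002
rel [np.float64(-0.0031), np.float64(-0.0065), np.float64(-0.0007), np.float64(-0.0002)]
[-0.7  -3.94  0.04]
```

Emit:
{"op": "play_rows", "data": {
  "commands": [
    [0,-0.003,0,0.002],
    [0,-0.003,0,0.002]
  ]
}}

```text
time_s: 15.77
tcp_pos: [533.3, -101.9, 83.7]
tcp_rot: [0.794, 0.607, 0.003, 0.004]
wrist_force: [17.6, -5.5, -9.9]
width: -0.002
```

Run:
```python
from h import *
rel([530,-102.5,84],-1.83+np.pi)
snap("top","t25");crop("t25",230,180,120,90,"t25a")
```

```text
pos [ 533.3 -101.9   83.7] xhead 1.305 j6 0.077 t 15.77 F [17.6 -5.5 -9.9] w -0.002
rel [np.float64(-0.0029), np.float64(-0.006), np.float64(-0.0007), np.float64(-0.002)]
t25a scale 6.666666666666667
```

View pics/t25a.png

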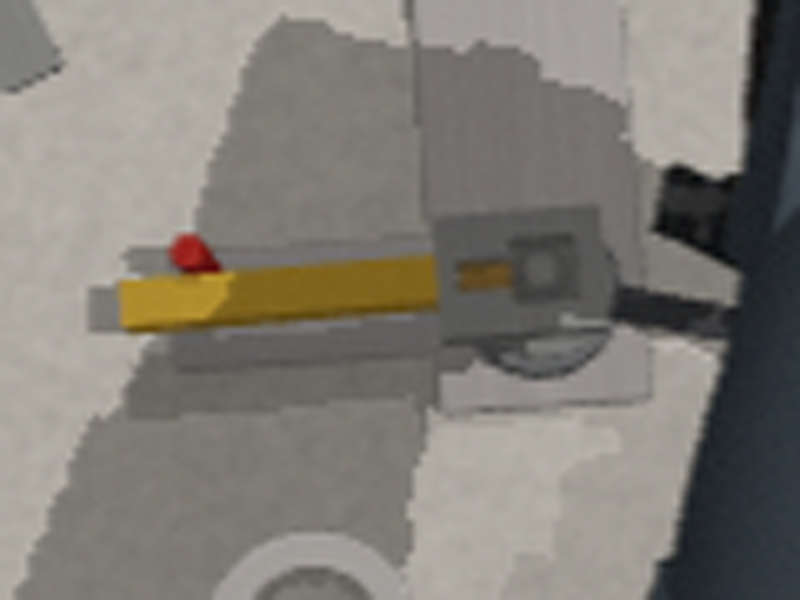

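Emit:
{"op": "play_rows", "data": {
  "commands": [
    [0,-0.002,0,0],
    [0,-0.004,0,0],
    [0,-0.004,0,0]
  ]
}}

```text
time_s: 16.07
tcp_pos: [532.8, -101.7, 83.8]
tcp_rot: [0.794, 0.607, 0.004, 0.005]
wrist_force: [22.9, -7.1, -13.2]
width: -0.0
```

Run:
```python
from h import *
rel([530,-102.5,84],-1.83+np.pi)
s=snap("wrist","w26")
```

```text
pos [ 532.8 -101.7   83.8] xhead 1.306 j6 0.077 t 16.07 F [ 22.9  -7.1 -13.2] w -0.0
rel [np.float64(-0.0029), np.float64(-0.0051), np.float64(-0.0004), np.float64(-0.0018)]
```

View pics/w26.png

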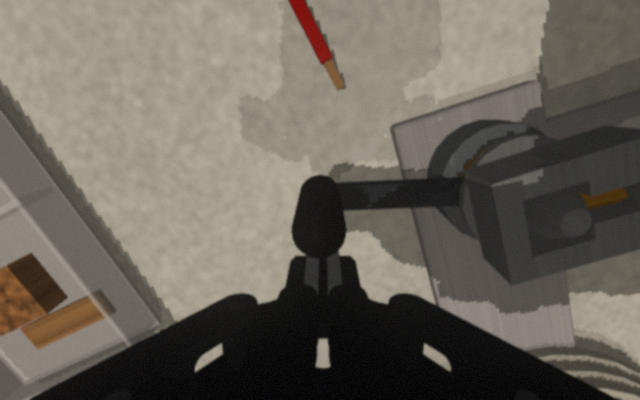

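Emit:
{"op": "play_rows", "data": {
  "commands": [
    [0,0.015,0,0],
    [0,0.05,0,0],
    [0,0.05,-0.05,0],
    [0,0.05,-0.13,0],
    [0,0.05,-0.21,0],
    [0,0.05,-0.23,0],
    [0,0.05,-0.23,0]
  ]
}}

```text
time_s: 16.7
tcp_pos: [552.1, -107.0, 201.2]
tcp_rot: [0.794, 0.607, 0.002, 0.002]
wrist_force: [0.3, -0.1, -0.5]
width: -0.002
```

Run:
```python
from h import *
# viewing pose: TCP over screw-ish, heading along key
rel([534.3,-0.2,190],1.612+np.pi/2)
```

```text
pos [ 552.1 -107.   201.2] xhead 1.305 j6 0.074 t 16.7 F [ 0.3 -0.1 -0.5] w -0.002
rel [np.float64(0.1969), np.float64(-0.0905), np.float64(0.022), np.float64(0.4024)]
```

Emit:
{"op": "play_rows", "data": {
  "commands": [
    [0.197,-0.0905,0.022,-0.3],
    [0.197,-0.0905,0.022,-0.598],
    [0.197,-0.0905,0.022,-0.598],
    [0.197,-0.0905,0.022,-0.598],
    [0.197,-0.0905,0.022,-0.598],
    [0.197,-0.0905,0.022,-0.598],
    [0.197,-0.0905,0.022,-0.598],
    [0.197,-0.0905,0.022,-0.598]
  ],
  "grip": 1
}}

```text
time_s: 17.37
tcp_pos: [532.0, 0.4, 185.1]
tcp_rot: [0.403, 0.915, -0.001, -0.001]
wrist_force: [-0.8, 0.6, 0.1]
width: 0.997
```

Run:
```python
from h import *
rel([534.3,-0.2,190],1.612+np.pi/2)
```

```text
pos [5.320e+02 4.000e-01 1.851e+02] xhead 2.311 j6 -0.74 t 17.37 F [-0.8  0.6  0.1] w 0.997
rel [np.float64(-0.0039), np.float64(0.0026), np.float64(-0.0098), np.float64(-0.2774)]
```

Emit:
{"op": "play_rows", "data": {
  "commands": [
    [-0.002,0.002,-0.006,-0.277],
    [-0.002,0.002,-0.006,-0.277],
    [-0.002,0.002,-0.006,-0.277],
    [-0.002,0.002,-0.006,-0.277],
    [-0.002,0.002,-0.006,-0.277],
    [-0.002,0.002,-0.006,-0.277],
    [-0.002,0.002,-0.006,-0.277],
    [-0.002,0.002,-0.006,-0.277]
  ]
}}

```text
time_s: 18.03
tcp_pos: [533.5, 0.1, 188.2]
tcp_rot: [-0.019, 1.0, -0.0, -0.001]
wrist_force: [0.3, -0.6, 0.5]
width: 0.998
```

Run:
```python
from h import *
rel([534.3,-0.2,190],1.612+np.pi/2); snap("wrist","w27"); crop("w27",270,110,140,105,"w27a");rel([534.3,-0.2,190],1.612+np.pi/2)
```

```text
pos [5.335e+02 1.000e-01 1.882e+02] xhead -3.103 j6 -1.609 t 18.03 F [ 0.3 -0.6  0.5] w 0.998
rel [np.float64(-0.0016), np.float64(-0.0007), np.float64(-0.0036), np.float64(-0.0008)]
w27a scale 5.714285714285714
pos [5.336e+02 1.000e-01 1.884e+02] xhead -3.111 j6 -1.601 t 18.08 F [-0.5 -0.2 -0.3] w 0.999
rel [np.float64(-0.0013), np.float64(-0.0007), np.float64(-0.0032), np.float64(-0.0033)]
```

View pics/w27.png

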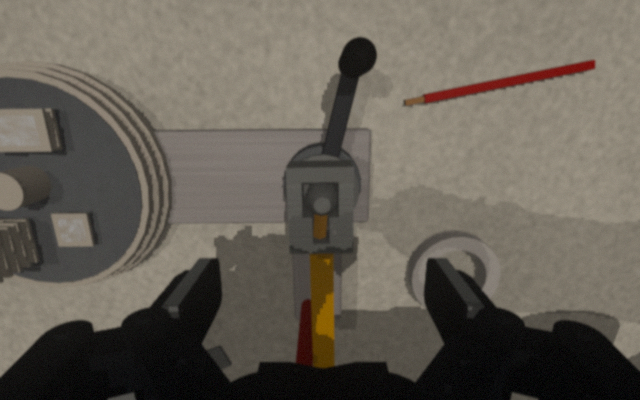

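View pics/w27a.png

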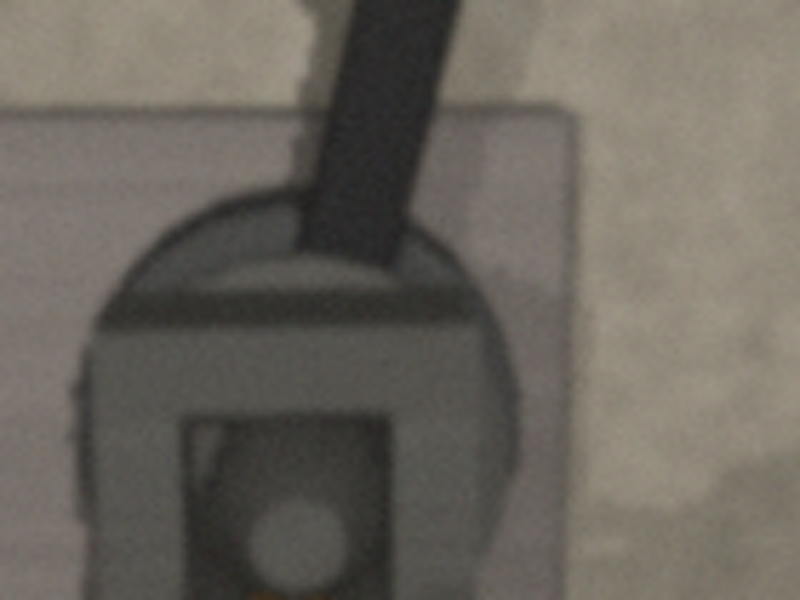

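Run:
```python
from h import *
crop("w27",270,160,120,100,"w27b")
```

```text
w27b scale 6.0
```

View pics/w27b.png

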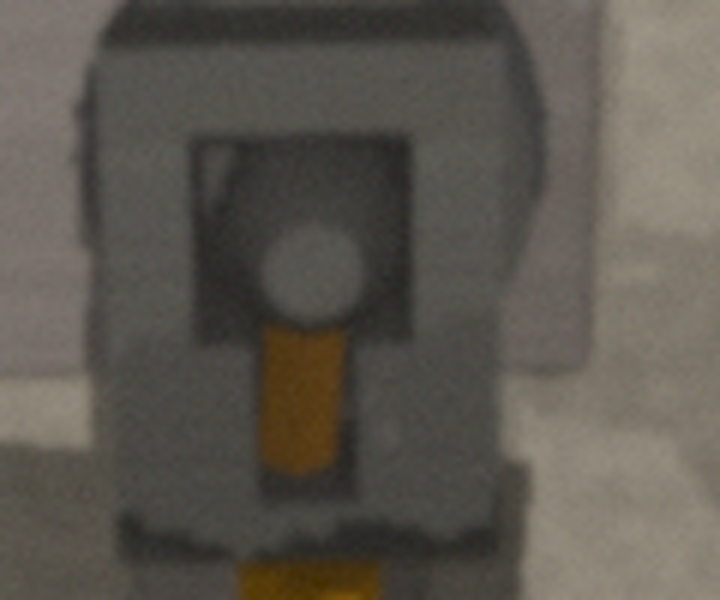

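Run:
```python
from h import *
n=np.nan
A=lambda x,y:(270+x/6,160+y/6)
o=[("w27",A(98,42),(-24,-24,92)),("w27",A(508,42),(-24,24,92)),("w27",A(118,555),(42,-24,92)),("w27",A(498,555),(42,24,92)),
("w27",A(191,135),(-13.25,-13.25,92)),("w27",A(413,135),(-13.25,13.25,92)),("w27",A(195,340),(13.25,-13.25,92)),("w27",A(413,340),(13.25,13.25,92)),
("w27",(A(258,0)[0],A(0,497)[1]),(34,-6.25,92)),("w27",A(356,497),(34,6.25,92))]
x,r=fit(o,[534.5,-1,1.61]);print(x.round(3),r.round(1).tolist())
# rib
o2=[("w27",A(312,275),(0,0,100)),("w27",A(258,462),(32,-5,80)),("w27",A(340,462),(32,5,80)),("w27",(A(264,0)[0],A(0,335)[1]),(14,-5,80)),("w27",A(348,335),(14,5,80))]
y,r=fit([q for q in o2],[534.5,-1,1.61]);print("screw",y.round(3),r.round(1).tolist())
rel([x[0]+1*np.cos(x[2]),x[1]+1*np.sin(x[2]),110],x[2]+np.pi/2)
```

```text
[535.65   -2.508   1.616] [-0.0, 0.1, -0.1, -0.4, -0.3, 0.6, -0.2, 0.2, 0.1, -0.6, 0.3, -0.9, 0.3, 0.4, 0.1, 0.2, -0.3, 0.3, 0.0, 0.2]
screw [ 5.34722e+02 -2.55000e-01  1.56300e+00] [-0.1, 0.1, 0.6, -0.0, -0.4, 0.5, 0.5, -0.6, -0.5, -0.0]
pos [5.336e+02 1.000e-01 1.884e+02] xhead -3.111 j6 -1.601 t 18.08 F [-0.5 -0.2 -0.3] w 0.999
rel [np.float64(-0.0042), np.float64(-0.0034), np.float64(0.1568), np.float64(-0.0046)]
```

Run:
```python
from h import *
rel([535.3,-0.8,100],1.616+np.pi/2)
```

```text
pos [5.336e+02 1.000e-01 1.884e+02] xhead -3.111 j6 -1.601 t 18.08 F [-0.5 -0.2 -0.3] w 0.999
rel [np.float64(-0.0037), np.float64(-0.002), np.float64(0.1768), np.float64(-0.0046)]
```

Emit:
{"op": "play_rows", "data": {
  "commands": [
    [-0.003,-0.002,0.07,-0.002],
    [-0.003,-0.002,0.14,-0.002],
    [-0.003,-0.002,0.176,-0.002],
    [-0.003,-0.002,0.176,-0.002],
    [-0.003,-0.002,0.176,-0.002]
  ]
}}

```text
time_s: 18.5
tcp_pos: [534.9, -0.9, 100.8]
tcp_rot: [-0.017, 1.0, -0.0, -0.001]
wrist_force: [-0.2, 0.4, 1.1]
width: 1.001
```

Run:
```python
from h import *
rel([535.3,-0.8,65],1.616+np.pi/2); snap("wrist","w28");rel([535.3,-0.8,65],1.616+np.pi/2)
```

```text
pos [534.9  -0.9 100.8] xhead -3.107 j6 -1.607 t 18.5 F [-0.2  0.4  1.1] w 1.001
rel [np.float64(-0.0011), np.float64(0.0002), np.float64(0.0715), np.float64(-0.0033)]
pos [536.   -0.9 102. ] xhead -3.106 j6 -1.608 t 18.55 F [0.4 0.5 0.9] w 0.998
rel [np.float64(0.0014), np.float64(0.0003), np.float64(0.0741), np.float64(-0.0031)]
```

View pics/w28.png

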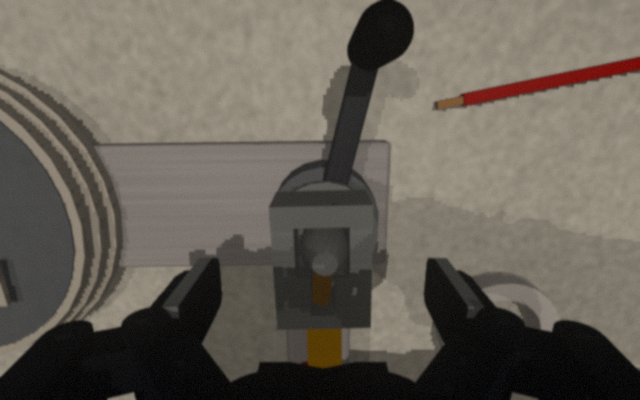

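Emit:
{"op": "play_rows", "data": {
  "commands": [
    [0,0,0.04,-0.002],
    [0,0,0.068,-0.002],
    [0,0,0.072,-0.002],
    [0,0,0.072,-0.002],
    [0,0,0.072,-0.002]
  ]
}}

```text
time_s: 18.97
tcp_pos: [536.8, -0.9, 67.0]
tcp_rot: [-0.021, 1.0, -0.0, 0.001]
wrist_force: [0.0, -0.3, 0.6]
width: 0.998
```

Run:
```python
from h import *
rel([535.3,-0.8,65],1.616+np.pi/2)
```

```text
pos [536.8  -0.9  67. ] xhead -3.099 j6 -1.615 t 18.97 F [ 0.  -0.3  0.6] w 0.998
rel [np.float64(0.0029), np.float64(0.0004), np.float64(0.0041), np.float64(-0.0007)]
```

Emit:
{"op": "play_rows", "data": {
  "commands": [
    [0.001,0,0.002,-0.0005],
    [0.001,0,0.002,-0.0005],
    [0.001,0,0.002,-0.0005]
  ]
}}

```text
time_s: 19.22
tcp_pos: [535.7, -1.0, 65.3]
tcp_rot: [-0.022, 1.0, -0.0, 0.001]
wrist_force: [0.9, 0.8, -0.3]
width: 1.0
```

Run:
```python
from h import *
rel([535.3,-0.8,65],1.616+np.pi/2)
```

```text
pos [535.7  -1.   65.3] xhead -3.097 j6 -1.617 t 19.22 F [ 0.9  0.8 -0.3] w 1.0
rel [np.float64(0.0009), np.float64(0.0004), np.float64(0.0006), np.float64(-0.0001)]
```

Good alignment; close.

Emit:
{"op": "play_rows", "data": {
  "commands": [
    [0,0,0,0],
    [0,0,0,0],
    [0,0,0,0],
    [0,0,0,0],
    [0,0,0,0],
    [0,0,0,0],
    [0,0,0,0]
  ],
  "grip": -1
}}

```text
time_s: 19.8
tcp_pos: [535.2, -1.0, 65.0]
tcp_rot: [-0.023, 1.0, -0.0, -0.0]
wrist_force: [-2.3, 0.3, 5.6]
width: 0.553
```

Run:
```python
from h import *
rel([535.3,-0.8,65],1.616+np.pi/2); s=snap("wrist","w29");print(s["wrist_torque"].round(2)); crop("w29",230,180,180,165,"w29a")
```

```text
pos [535.2  -1.   65. ] xhead -3.096 j6 -1.618 t 19.8 F [-2.3  0.3  5.6] w 0.553
rel [np.float64(-0.0002), np.float64(0.0004), np.float64(-0.0), np.float64(0.0001)]
[-0.04  0.58  0.32]
w29a scale 3.6363636363636362
```

View pics/w29a.png

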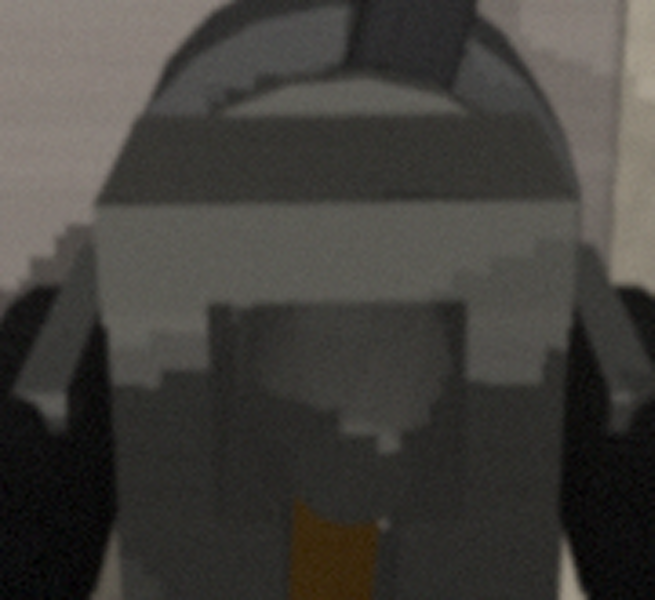

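Emit:
{"op": "play_rows", "data": {
  "commands": [
    [0,0,-0.01,0],
    [0,0,-0.025,0],
    [0,0,-0.04,0],
    [0,0,-0.055,0],
    [0,0,-0.075,0],
    [0,0,-0.09,0],
    [0,0,-0.1,0]
  ]
}}

```text
time_s: 20.43
tcp_pos: [535.8, -0.9, 116.0]
tcp_rot: [-0.022, 1.0, -0.0, 0.001]
wrist_force: [-0.1, 0.0, -2.7]
width: 0.552
```

Run:
```python
from h import *
s=snap("wrist","w30");rel([535.3,-0.8,200],1.616+np.pi/2)
```

```text
pos [536.2  -0.9 116.6] xhead -3.097 j6 -1.617 t 20.48 F [ 0.5 -0.1 -2.7] w 0.553
rel [np.float64(0.0014), np.float64(0.0003), np.float64(-0.1668), np.float64(-0.0001)]
```

View pics/w30.png

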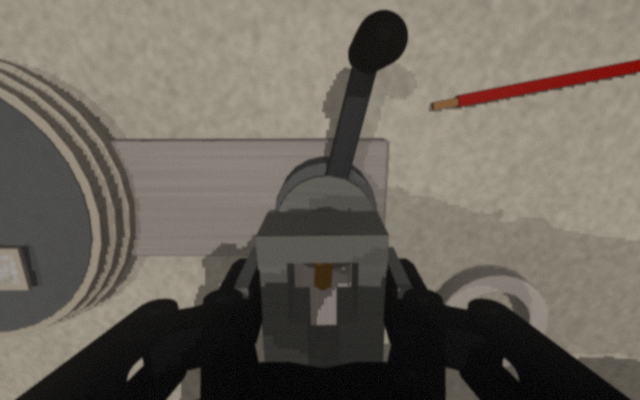

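Run:
```python
from h import *
o=rel([391,341,195],0.16+np.pi/2)
```

```text
pos [536.2  -0.9 116.6] xhead -3.097 j6 -1.617 t 20.48 F [ 0.5 -0.1 -2.7] w 0.553
rel [np.float64(0.259), np.float64(0.6962), np.float64(-0.1575), np.float64(0.4634)]
```

Emit:
{"op": "play_rows", "data": {
  "commands": [
    [0,0,-0.08,0],
    [0,0,-0.157,0],
    [0.259,0.696,-0.157,0.463],
    [0.259,0.696,-0.157,0.463],
    [0.259,0.696,-0.157,0.463],
    [0.259,0.696,-0.157,0.463],
    [0.259,0.696,-0.157,0.463],
    [0.259,0.696,-0.157,0.463]
  ]
}}

```text
time_s: 21.15
tcp_pos: [447.8, 206.3, 193.3]
tcp_rot: [0.31, 0.951, 0.0, 0.0]
wrist_force: [0.7, 0.3, -2.5]
width: 0.546
```

Run:
```python
from h import *
o=rel([391,341,190],0.16+np.pi/2)
```

```text
pos [447.8 206.3 193.3] xhead 2.511 j6 -0.509 t 21.15 F [ 0.7  0.3 -2.5] w 0.546
rel [np.float64(0.2505), np.float64(0.1507), np.float64(0.0065), np.float64(0.2485)]
```

Emit:
{"op": "play_rows", "data": {
  "commands": [
    [0.25,0.15,0.005,0.248],
    [0.25,0.15,0.005,0.248],
    [0.25,0.15,0.005,0.248],
    [0.25,0.15,0.005,0.248],
    [0.25,0.15,0.005,0.248],
    [0.25,0.15,0.005,0.248],
    [0.25,0.15,0.005,0.248],
    [0.25,0.15,0.005,0.248]
  ]
}}

```text
time_s: 21.82
tcp_pos: [390.8, 339.1, 190.5]
tcp_rot: [0.647, 0.763, -0.0, -0.0]
wrist_force: [-0.4, -0.0, -2.7]
width: 0.551
```

Run:
```python
from h import *
o=rel([391,341,60],0.16+np.pi/2);snap("wrist","w31");snap("scene","s31")
```

```text
pos [390.8 339.1 190.5] xhead 1.735 j6 0.55 t 21.82 F [-0.4 -0.  -2.7] w 0.551
rel [np.float64(0.0036), np.float64(0.001), np.float64(0.2609), np.float64(0.0014)]
```

View pics/w31.png

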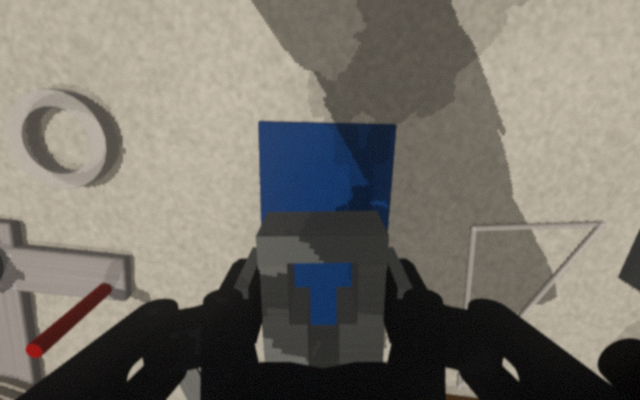

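View pics/s31.png

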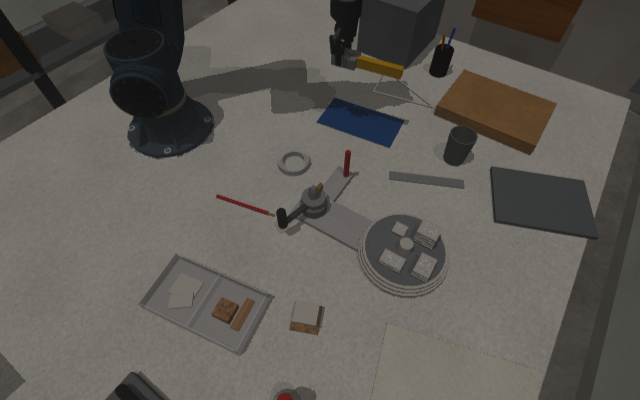

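Emit:
{"op": "play_rows", "data": {
  "commands": [
    [0.002,0.001,0.07,0],
    [0.002,0.001,0.15,0],
    [0.002,0.001,0.23,0],
    [0.002,0.001,0.3,0],
    [0.002,0.001,0.33,0],
    [0.002,0.001,0.345,0],
    [0.002,0.001,0.345,0],
    [0.002,0.001,0.345,0]
  ]
}}

```text
time_s: 22.58
tcp_pos: [392.1, 340.1, 18.7]
tcp_rot: [0.645, 0.764, 0.0, 0.0]
wrist_force: [-0.1, -0.2, -2.2]
width: 0.55
```

Run:
```python
from h import *
o=rel([391,341,5],0.16+np.pi/2);snap("wrist","w32")
```

```text
pos [392.1 340.1  18.7] xhead 1.739 j6 0.547 t 22.58 F [-0.1 -0.2 -2.2] w 0.55
rel [np.float64(0.002), np.float64(-0.0018), np.float64(0.0275), np.float64(0.0026)]
```

View pics/w32.png

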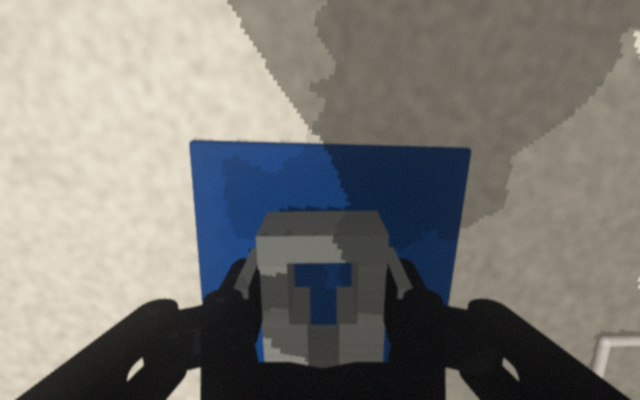

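Emit:
{"op": "play_rows", "data": {
  "commands": [
    [0,0,0.01,0],
    [0,0,0.018,0],
    [0,0,0.024,0],
    [0,0,0.0265,0],
    [0,0,0.0265,0],
    [0,0,0.0265,0]
  ]
}}

```text
time_s: 23.13
tcp_pos: [391.5, 340.0, 5.1]
tcp_rot: [0.646, 0.764, 0.0, 0.0]
wrist_force: [-1.0, -0.6, 1.6]
width: 0.546
```

Run:
```python
from h import *
o=rel([391,341,5],0.16+np.pi/2)
```

```text
pos [391.5 340.    5.1] xhead 1.738 j6 0.548 t 23.13 F [-1.  -0.6  1.6] w 0.546
rel [np.float64(0.0022), np.float64(-0.0007), np.float64(0.0001), np.float64(0.0024)]
```

Touching down (force +4 N change). Release and lift.

Emit:
{"op": "play_rows", "data": {
  "commands": [
    [0,0,0,0],
    [0,0,0,0],
    [0,0,0,0],
    [0,0,0,0],
    [0,0,0,0]
  ],
  "grip": 1
}}

```text
time_s: 23.55
tcp_pos: [391.6, 340.0, 4.9]
tcp_rot: [0.646, 0.764, 0.0, 0.0]
wrist_force: [0.5, -0.1, 0.2]
width: 1.001
```

Emit:
{"op": "play_rows", "data": {
  "commands": [
    [0,0,-0.02,0],
    [0,0,-0.08,0],
    [0,0,-0.16,0],
    [0,0,-0.24,0],
    [0,0,-0.32,0],
    [0,0,-0.38,0],
    [0,0,-0.38,0]
  ]
}}

```text
time_s: 24.13
tcp_pos: [393.6, 341.7, 202.0]
tcp_rot: [0.646, 0.764, 0.005, 0.001]
wrist_force: [-0.2, 1.3, 0.0]
width: 1.0
```

Run:
```python
from h import *
s=snap("wrist","w33");print(s["tcp_pos"].round(1),s["wrist_force"].round(1),s["width"]);snap("scene","s33");snap("top","t33");crop("t33",140,160,220,150,"t33a");crop("s33",270,80,160,120,"s33a")
```

```text
[393.6 341.7 202. ] [-0.2  1.3  0. ] 1.0002635933106718
t33a scale 3.6363636363636362
s33a scale 5.0
```

View pics/t33a.png

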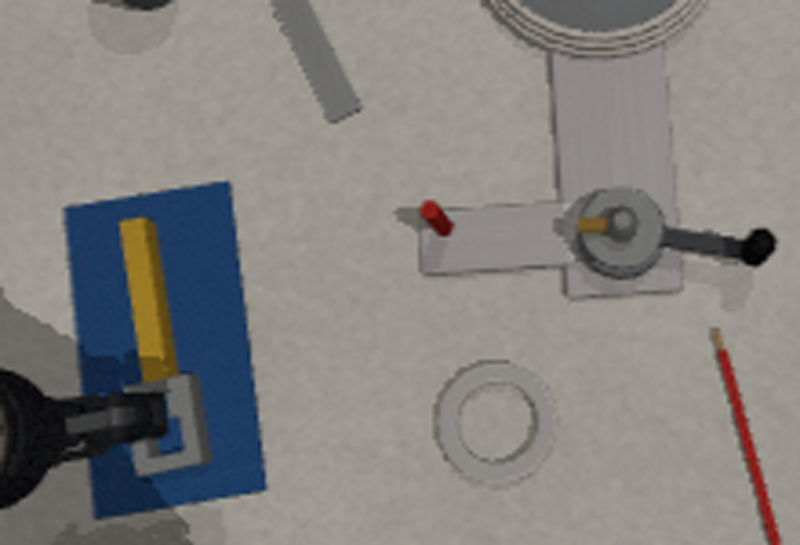

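View pics/s33a.png

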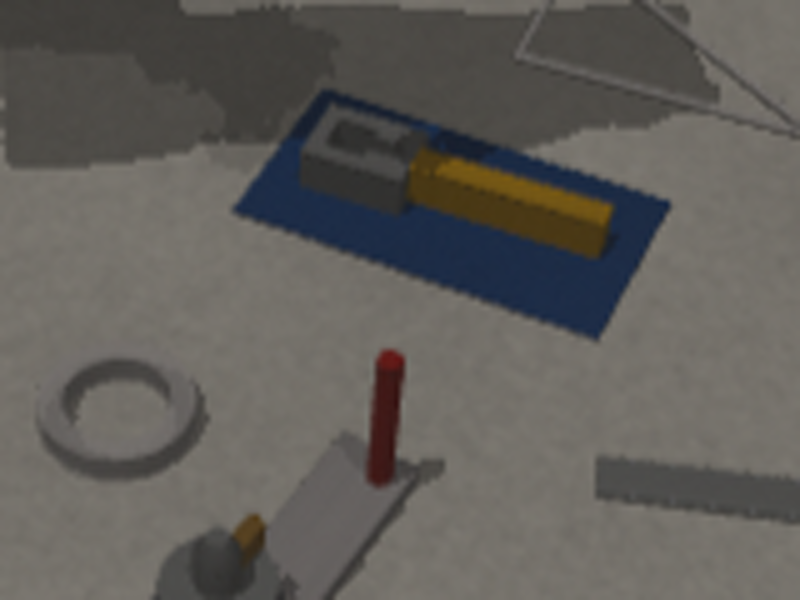

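View pics/w33.png

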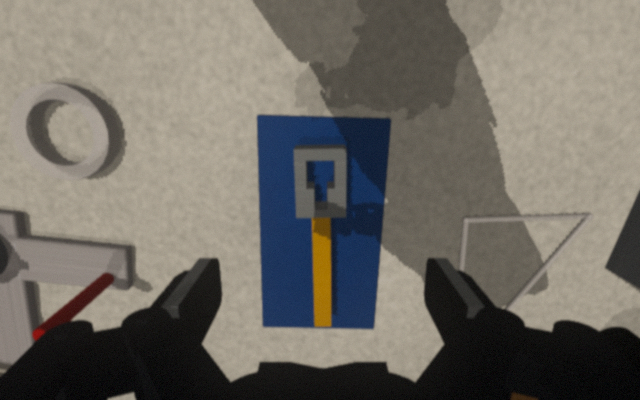

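Run:
```python
from h import *
rel([534,45,200],1.6+np.pi/2)
```

```text
pos [391.4 339.8 195.2] xhead 1.738 j6 0.548 t 24.28 F [-0.4 -0.6 -1.2] w 0.999
rel [np.float64(-0.6289), np.float64(0.1831), np.float64(-0.0097), np.float64(-0.4561)]
```

Emit:
{"op": "play_rows", "data": {
  "commands": [
    [-0.629,0.183,-0.01,-0.456],
    [-0.629,0.183,-0.01,-0.456],
    [-0.629,0.183,-0.01,-0.456],
    [-0.629,0.183,-0.01,-0.456],
    [-0.629,0.183,-0.01,-0.456],
    [-0.629,0.183,-0.01,-0.456],
    [-0.629,0.183,-0.01,-0.456],
    [-0.629,0.183,-0.01,-0.456]
  ]
}}

```text
time_s: 24.95
tcp_pos: [520.5, 71.1, 197.9]
tcp_rot: [0.251, 0.968, -0.001, -0.001]
wrist_force: [0.6, 0.7, 0.5]
width: 1.002
```

Emit:
{"op": "play_rows", "data": {
  "commands": [
    [0,0,0,0],
    [0,0,0,0],
    [0,0,0,0],
    [0,0,0,0]
  ]
}}

```text
time_s: 25.28
tcp_pos: [520.2, 73.7, 198.6]
tcp_rot: [0.254, 0.967, -0.0, -0.001]
wrist_force: [-0.4, -1.2, -0.1]
width: 0.996
```

Run:
```python
from h import *
rel([534,45,200],1.6+np.pi/2);snap("wrist","w34")
```

```text
pos [520.2  73.7 198.6] xhead 2.628 j6 -0.916 t 25.28 F [-0.4 -1.2 -0.1] w 0.996
rel [np.float64(-0.0523), np.float64(-0.0364), np.float64(-0.0028), np.float64(-0.1728)]
```

View pics/w34.png

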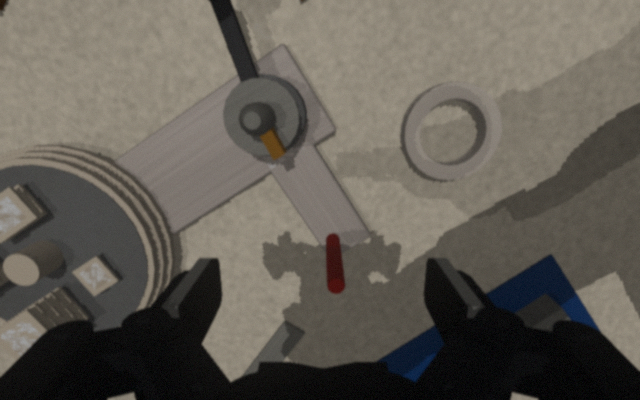

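Run:
```python
from h import *
crop("w34",205,60,120,110,"w34a")
```

```text
w34a scale 5.454545454545454
```

View pics/w34a.png

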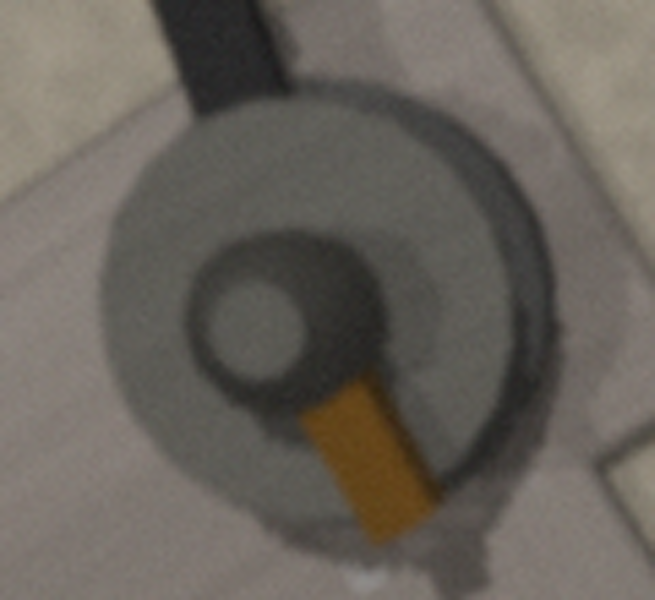

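Run:
```python
from h import *
n=np.nan;k=5.4545
A=lambda x,y:(205+x/k,60+y/k)
o=[("w34",A(257,328),(0,0,100)),("w34",A(378,545),(32,-5,80)),("w34",A(437,503),(32,5,80)),("w34",A(300,415),(14,-5,80)),("w34",A(368,375),(14,5,80))]
x,r=fit(o,[534.5,-1,1.6]);print(x.round(3),r.round(1).tolist())
o=o[:3];x,r=fit(o,[534.5,-1,1.6]);print(x.round(3),r.round(1).tolist())
p=atz("w34",(337,285),108);d=p[:2]-x[:2];print("post",p.round(1),np.linalg.norm(d),"target heading",np.arctan2(d[1],d[0])+np.arcsin(16/136))
```

```text
[534.616  -1.792   1.569] [-0.5, -1.0, -0.5, -1.5, -0.0, -0.2, 1.3, 1.6, 0.2, 2.3]
[534.785  -1.118   1.571] [-0.2, 0.0, -0.1, -0.6, 0.3, 0.6]
post [543.  134.2 108. ] 135.55760210212014 target heading 1.6277121639146006
```

Run:
```python
from h import *
a=cv2.imread("pics/t1.png");snap("top","t35");b=cv2.imread("pics/t35.png")
d=cv2.absdiff(a,b).max(2)
for nme,(x,y,w,h) in dict(tape=(255,255,42,42),pencil=(330,245,30,70),rule=(195,125,50,75),house=(370,155,40,35),tray=(390,190,80,100)).items(): print(nme,d[y:y+h,x:x+w].mean().round(1),(d[y:y+h,x:x+w]>60).sum())
print(manip.close_job())
```

```text
tape 78.9 1617
pencil 28.3 91
rule 79.1 2998
house 24.1 0
tray 24.0 0
the job is handed in; nothing more can be done
None
```

Run:
```python
import cv2,numpy as np
a=cv2.imread("pics/t1.png");b=cv2.imread("pics/t33.png")
d=cv2.absdiff(a,b).max(2)
for n,(x,y,w,h) in dict(tape=(255,255,42,42),pencil=(330,245,30,70),rule=(195,125,50,75),house=(370,155,40,35)).items(): print(n,d[y:y+h,x:x+w].mean().round(1),(d[y:y+h,x:x+w]>60).sum())
```

```text
tape 5.6 0
pencil 5.7 0
rule 5.7 0
house 5.6 0
```

The job is done and handed in at about 25 s.

- **Setting the screw:** I gripped the key by its head and fitted it fully down over the screw. The down-force rose at the right height once the collar took the load. I then swung it clockwise until the wrist torque showed the handle against the red post.
- **Locking:** With the key left against the post, I pushed the lever's knob clockwise. It turned at about 3 N of drag, then met a hard stop. The force rose to about 27 N with almost no further movement.
- **Removing the key:** I gripped the head again, lifted straight up and laid the key down on the blue mat.

**Last checks:**
- **Key:** it lies flat and within the mat.
- **Screw:** the rib points about 0.05 rad clockwise of the ideal setting. That is inside the key's 0.1 rad of play, and about where it was before I removed the key.
- **Other things:** the tape, pencil, rule and house match their starting picture.
- **Checks that disagreed:**
  - A last picture comparison just before handing in showed large differences at the tape and rule, and small ones at the pencil. I put these down to the arm and its shadow, which were then over that part of the table. I did not look at that picture itself. The picture taken a second or so earlier, with the arm clear, showed no change.
  - The wrist camera's reported mounting offset changed by about 2.7 mm during the run. I corrected for it while fitting the key.

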